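Change the sampler bed over to washed vial racks

ROBOT

A 6-joint arm with a two-finger parallel gripper is mounted at the origin on the work surface. World frame = base frame: x ahead of the robot, y to its left, z up, the work surface at z = 0. Lengths are in mm, angles in rad, forces in N, time in s.
With the tool pointing down it reaches from about 400 to 925 mm from the base axis. Payload 12.5 kg.
Tool frame: the origin (TCP) lies midway between the tips of the shut fingers; the grasp point (between the pads) lies 19 mm behind it; z points along the fingers, y is the direction in which the jaws open and shut (so a half turn about z gives the same grasp; the last joint's range is limited). The gripper opens to 95 mm and grips with 3 to 60 N. Pads are 20 mm wide; open, the fingers measure 119 mm over their backs; the gripper's body (75 mm by 180 mm) begins 59 mm behind the grasp point.
Start: joints at [1.078, 0.491, 1.559, -0, 1.092, -0.106], TCP at [235.752, 578.85, 214.661] pointing down, gripper open.
Joint ranges: [-3.1, 3.1], [-0.84, 2.19], [0.05, 2.79], [-1.13, 4.28], [0.06, 2.93], [-2.69, 2.69]. Speed limits (rad/s): [2.22, 2.22, 2.79, 3.14, 3.14, 3.14].

INTERFACE

Orientations are given as [roll, pitch, yaw] about the fixed x, y, z axes, in that order (R = Rz(yaw) Ry(pitch) Rx(roll)).
In Python, from cell import env, eyes, job_done, boxes_of, regions_of gives the robot as it stands.
- The arm moves only by the tool send_rows, never from a script. Its argument "plan" is text: rows parted by semicolons, each of 5 numbers parted by spaces: the shift along the tool's x, y, z in mm, then the turn about the tool's z in rad, then the finger opening in mm, from 0 to 95.1. In form: x y z roll gripper; .... A call has 1 to 8 rows; each row shifts and turns the pose as measured when the row begins, along the tool's axes as they then stand; what a row does not reach is not made up. A row lasts 1/10 s, in which the tool goes at most 50 mm and 8.59 degrees, less where a joint would pass 70% of its speed; a pose out of reach is approached as far as the arm can. A call with a gripper value outside its range is refused whole. The fingers move at their own pace and stop on an object; the grip force is fixed at half the most. Time passes only in rows, so rows that do not move let the fingers close. It gives the time, the measured TCP pose, the force and the opening at its end, in the units of the state.
- env.state(): the state, without advancing time (a new reading comes with each control period).
- eyes.read_camera(name): name is "side" or "top"; returns a dict with "image" (480x640x3 uint8, red, green, blue), "vertical_fov" (degrees; the focal length in pixels is half the picture's height over the tangent of half this angle, whatever the lens; pixels are square), "cx", "cy" (the principal point, pixels), "extrinsics" (4x4, takes a point from camera to world coordinates). Camera axes: x right, y up, looking along -z (the intrinsics and any distortion apply to the point x, -y, -z); pixel columns grow to the right and rows downward; lengths in mm; the calibration is good to about 2 mm. A picture is of the moment at which its call begins. There is no depth.
- job_done(): hands the job in, once; it reports no verdict.
Trained networks look in a picture, given as the dict that the camera call returned (one of the last four; its "shot" number tells which), for a name from the list of things; names that differ only in an ending like _2 or _b are one class to them, and where a whole thing is asked for, a point or a joint stands for the part that bears it (a point fixed in the world has none). Each returns a list of dicts, best first, with "confidence" (0 to 1); they miss things now and then, are a little off and sometimes report something else, mostly with a low value. They report only what shows in the picture. A call takes as long as a camera call.
- boxes_of(target, picture): "bbox" ([left, top, width, height] in pixels, round what is visible of it).
- regions_of(target, picture): "pixels" (480x640 bool, what is visible of it) and "bbox" ([left, top, width, height] in pixels, round what is visible of it).
The state is a dict: "t": time; "joints": joint angles; "qvel": joint speeds; "tau": joint torques, N m; "eef_pos": TCP position; "tcp_rot": TCP orientation; "ft_force": force on the tool from outside, world axes, zero at the start; "moment": the same for the moment, N m; "opening": opening from 0.0 (shut) to 1.0 (fully open).
Only numpy, scipy, OpenCV 4.12 (cv2) and the standard library are available. Lean on these libraries where they do the work, as an engineer would, in place of code of your own. Each camera call takes 0.05 s, during which the arm holds its last target.

TASK

Change the sampler over from the small-vial carrier to the washed racks: pull up the red spring plunger on the sampler bed and twist it so that it stays latched open, then slide the freed carrier out from under the lock block and lay it flat in the grey tray. Then lift every vial rack off its hook on the drying rail and stand it upright, fully down, in a bay of the bed, one rack to a bay (any bay will do). Leave the plunger latched open, and do not disturb the two bottles and the cardboard box.

Things in the scene. Friction and masses are not known exactly. Their poses are not given: they have to be found in the camera images.
- bed: Fixed white sampler bed. Origin: centre of its underside, z up. 2 x 2 square bays, 64 mm clear, floors 8 mm up, centres at x, y = +-35 mm, bordered by 6 mm ribs with tops 22 mm up. At its +x end an aluminium lock block (x 80 to 132, y +-32, top 46 mm up) with a slot open to -x, 22 to 31 mm up and 44 mm wide; the plunger stands on the block at x = 102, y = 0.
- bay0 (a point): Centre of the floor of a bay of the bed, at bed x -35, y -35, z 8 mm.
- bay1 (a point): Centre of the floor of a bay of the bed, at bed x -35, y +35, z 8 mm.
- bay2 (a point): Centre of the floor of a bay of the bed, at bed x +35, y -35, z 8 mm.
- bay3 (a point): Centre of the floor of a bay of the bed, at bed x +35, y +35, z 8 mm.
- plunger (a joint): Upward travel (m) of the spring plunger, 0 home to 0.017 (stop); pull 5 N at home, 9 N at the top. Home, its 10 mm pin passes through the hole in the carrier's tongue; from 0.008 it is clear. A cross-pin in a slotted collar stops it turning until raised 0.011; turned 0.6 rad or more then (1 is good) and let go, it rests on the collar at about 0.011 and stays; else it springs home.
- plunger_twist (a joint): Turn (rad) of the plunger's red T-bar about the vertical, counter-clockwise from above positive, -1.65 to 1.65; 0: the bar lies along the bed's y, as at home. It may be twisted either way. Light friction, no return spring.
- plunger_grip (a point): Centre of the top face of the plunger's red T-bar, 86 mm above the bench at home; rises and turns with it. The bar is 60 mm long (this frame's y), 16 mm wide (x), 16 mm high (down from here). Below it a 7 mm stem and the dark collar (30 x 28 mm), its top 62 mm above the bench.
- carrier: Aluminium carrier of small vials lying on the bed's ribs over all bays, pinned by the plunger. Origin: centre of its plate's underside. Plate 146 x 146 x 6 mm; a tongue 40 mm wide, 6 mm thick, reaches to x = +119 mm, into the lock block's slot: slide it at least 42 mm to the bed's -x before lifting. Vial blocks to 39 mm high at x = +-49 mm. 420 g, nearly balanced at its handle.
- carrier_grip (a point): Centre of the top face of the carrier's black handle bar, 84 mm above the underside of the plate. The bar is 112 mm long (carrier y), 12 mm wide (x), 14 mm high (downwards from here), on two posts at its ends.
- tray: Loose grey open tray for used parts, 236 (x) x 190 (y) x 32 mm high, walls and floor 4 mm. Origin at the centre of its underside. The carrier fits in it lengthwise (carrier x along tray x, either way round).
- rail: Fixed drying rail: bar along its y, 180 mm up, on posts at y = +-200 mm with feet 90 x 40 mm. Origin on the bench under the bar's middle. Four white hooks stick out to -x at y = -138, -46, 46, 138 mm: 8 mm rods, level for 54 mm, then turned up, tip 10 mm above the rod's top. A hanging rack must be raised 12 to 28 mm, then drawn out to -x by 45 mm or more.
- hook0 (a point): Top of hook 0's rod where a rack's bar hangs (rail x -36, y -138 mm, 184 mm above the bench).
- hook1 (a point): Top of hook 1's rod where a rack's bar hangs (rail x -36, y -46 mm, 184 mm above the bench).
- hook2 (a point): Top of hook 2's rod where a rack's bar hangs (rail x -36, y 46 mm, 184 mm above the bench).
- hook3 (a point): Top of hook 3's rod where a rack's bar hangs (rail x -36, y 138 mm, 184 mm above the bench).
- rack0: Orange vial rack, 140 g, on a hook of the rail; may be absent. Origin: centre of its underside (100 mm up while hanging). Block 58 x 58 x 44 mm high; on it, in its own y-z plane, a plate 50 mm wide (y), 10 mm thick (x): hanging hole 34 mm wide, 44 to 84 mm up, the hook passing through along x; above it a solid bar, 84 to 110 mm (its top), to grip across the 10 mm.
- rack1: Green vial rack, 140 g, on a hook of the rail; may be absent. Origin: centre of its underside (100 mm up while hanging). Block 58 x 58 x 44 mm high; on it, in its own y-z plane, a plate 50 mm wide (y), 10 mm thick (x): hanging hole 34 mm wide, 44 to 84 mm up, the hook passing through along x; above it a solid bar, 84 to 110 mm (its top), to grip across the 10 mm.
- rack2: Orange vial rack, 140 g, on a hook of the rail; may be absent. Origin: centre of its underside (100 mm up while hanging). Block 58 x 58 x 44 mm high; on it, in its own y-z plane, a plate 50 mm wide (y), 10 mm thick (x): hanging hole 34 mm wide, 44 to 84 mm up, the hook passing through along x; above it a solid bar, 84 to 110 mm (its top), to grip across the 10 mm.
- rack3: Green vial rack, 140 g, on a hook of the rail; may be absent. Origin: centre of its underside (100 mm up while hanging). Block 58 x 58 x 44 mm high; on it, in its own y-z plane, a plate 50 mm wide (y), 10 mm thick (x): hanging hole 34 mm wide, 44 to 84 mm up, the hook passing through along x; above it a solid bar, 84 to 110 mm (its top), to grip across the 10 mm.
- amber: Bystander: amber bottle with a white cap, 84 mm across, 170 mm high; origin at the centre of its underside.
- clear: Bystander: clear bottle with a blue cap, 80 mm across, 150 mm high; origin at the centre of its underside.
- vialbox: Bystander: cardboard box 100 x 140 x 60 mm; origin at the centre of its underside.

How it is judged (in metres and radians):
On the way, in this order (a step that is already met when the one before it is completed fails the run):
1. the plunger is pulled, twisted and let go, and stays latched open by itself (value of joint plunger above 0.008 m and (value of joint plunger_twist above 0.6 rad or value of joint plunger_twist below -0.6 rad) and contact force between the fingers and plunger below 0.2 N), for 0.3 s.
2. the carrier lies flat in the grey tray, let go (x of carrier in the frame of tray between -0.06 and 0.06 m and y of carrier in the frame of tray between -0.05 and 0.05 m and z of carrier in the frame of tray between 0 and 0.01 m and angle between carrier's own z axis and vertical below 0.08 rad and linear speed of carrier below 0.02 m/s and contact force between the fingers and carrier below 0.2 N), for 0.2 s.
At the end, for the whole second after the job is handed in: Plunger still latched open (up more than 8 mm, turned over 0.6 rad); carrier flat (0.08 rad) on the floor of the grey tray; every rack present upright (0.08 rad) on a bay floor (within 5 mm), its centre within 10 mm of the bay centre; all at rest (value of joint plunger above 0.008 m and (value of joint plunger_twist above 0.6 rad or value of joint plunger_twist below -0.6 rad) and x of carrier in the frame of tray between -0.06 and 0.06 m and y of carrier in the frame of tray between -0.05 and 0.05 m and z of carrier in the frame of tray between 0 and 0.01 m and angle between each of carrier, rack0, rack1, rack2, rack3's own z axis and vertical below 0.08 rad and linear speed of each of carrier, rack0, rack1, rack2, rack3 below 0.02 m/s and (horizontal distance between rack0 and bay0 below 0.01 m or horizontal distance between rack0 and bay1 below 0.01 m or horizontal distance between rack0 and bay2 below 0.01 m or horizontal distance between rack0 and bay3 below 0.01 m) and z of rack0 in the frame of bed between 0.004 and 0.013 m and (horizontal distance between rack1 and bay0 below 0.01 m or horizontal distance between rack1 and bay1 below 0.01 m or horizontal distance between rack1 and bay2 below 0.01 m or horizontal distance between rack1 and bay3 below 0.01 m) and z of rack1 in the frame of bed between 0.004 and 0.013 m and (horizontal distance between rack2 and bay0 below 0.01 m or horizontal distance between rack2 and bay1 below 0.01 m or horizontal distance between rack2 and bay2 below 0.01 m or horizontal distance between rack2 and bay3 below 0.01 m) and z of rack2 in the frame of bed between 0.004 and 0.013 m and (horizontal distance between rack3 and bay0 below 0.01 m or horizontal distance between rack3 and bay1 below 0.01 m or horizontal distance between rack3 and bay2 below 0.01 m or horizontal distance between rack3 and bay3 below 0.01 m) and z of rack3 in the frame of bed between 0.004 and 0.013 m); the robot touches nothing.
It fails at once if the amber bottle is disturbed (moved more than 20 mm or tipped) (distance of amber from where it was at the start of the episode above 0.02 m or angle between amber's own z axis and vertical above 0.2 rad).
It fails at once if the clear bottle is disturbed (moved more than 20 mm or tipped) (distance of clear from where it was at the start of the episode above 0.02 m or angle between clear's own z axis and vertical above 0.2 rad).
It fails at once if the cardboard box is disturbed (moved more than 20 mm or tipped) (distance of vialbox from where it was at the start of the episode above 0.02 m or angle between vialbox's own z axis and vertical above 0.2 rad).
Of rack0, rack1, rack2, rack3 only 2 to 4 are there at a start; the rules pass over those that are not, and their reading is None.
At some moment in a run one of tray may be knocked a few centimetres aside while the robot is not near it.
Once in a run the grip may slacken for a moment while it holds something.
It also fails if it takes over 210 s, if anything falls off the work surface, if the arm or the gripper's body presses on something with over 40 N, if the wrist force passes 120 N, or if a joint passes its speed limit or range.

## Working session

There is one attempt and no reset: what is moved stays moved. The work goes in short steps, Python scripts to look and compute and a tool call to move; the robot and the scene stay as the last step left them, time stands still between calls to the robot, and variables do not carry over. Pictures are saved under pics/ and viewed, and the job is handed in when it is done.

Besides the shell and the picture viewer there is one more tool, called after "Emit:" as name(argument=value, ...) on one line, values as JSON. send_rows: Moves the arm, as the interface text tells. Its arguments: {"type":"object","properties":{"plan":{"type":"string"}},"required":["plan"]}

```bash
ls -la; mkdir -p pics
python3 - <<'E'
from cell import env,eyes
import cv2
print(env.state())
for n in("side","top"):
    p=eyes.read_camera(n); print(n,p["vertical_fov"],p["cx"],p["cy"],p["extrinsics"],[k for k in p])
    cv2.imwrite(f"pics/{n}0.png",p["image"][:,:,::-1])
E
```

```text
total 12
drwxr-xr-x  3 agent agent 4096 Dec  6 06:55 .
drwxr-xr-x 23 root  root  4096 Dec  6 06:55 ..
drwxr-xr-x  2 agent agent 4096 Dec  6 06:55 pics
{'t': 0.0, 'joints': array([ 1.07836086e+00,  4.91514566e-01,  1.55945859e+00,  2.32645812e-06,
        1.09166958e+00, -1.05597494e-01]), 'qvel': array([1.35222740e-03, 9.80546002e-06, 1.47521097e-03, 1.46866921e-04,
       5.33586370e-04, 7.93771384e-04]), 'tau': array([ 1.53056619e-03, -6.12660885e+01, -2.58183771e+01,  6.93124649e-02,
        4.81517392e-02, -1.03110629e-04]), 'eef_pos': array([235.65107643, 578.61237158, 214.08654634]), 'tcp_rot': array([-3.14054864e+00, -1.12731734e-04,  2.75475354e+00]), 'ft_force': array([1.20846655, 0.34786381, 0.16390142]), 'moment': array([-0.00502145,  0.03015853,  0.02521551]), 'opening': 1.00093886700169}
side 47.226412357134784 318.5364264731909 237.76628279475355 [[ 9.19160048e-01  2.78087259e-01 -2.78948529e-01  2.49938095e+02]
 [-3.93558655e-01  6.19612435e-01 -6.79111195e-01 -9.26594597e+02]
 [-1.60121936e-02  7.33994487e-01  6.78966644e-01  9.48439476e+02]
 [ 0.00000000e+00  0.00000000e+00  0.00000000e+00  1.00000000e+00]] ['image', 'vertical_fov', 'cx', 'cy', 'extrinsics', 'shot']
top 52.650491689733634 318.15303940581 243.12857314951722 [[-2.70437434e-02  9.85665152e-01 -1.66531810e-01  4.05940208e+02]
 [-9.99632053e-01 -2.63164207e-02  6.57300202e-03 -1.29091355e+02]
 [ 2.09625787e-03  1.66648293e-01  9.86014174e-01  1.18862383e+03]
 [ 0.00000000e+00  0.00000000e+00  0.00000000e+00  1.00000000e+00]] ['image', 'vertical_fov', 'cx', 'cy', 'extrinsics', 'shot']
```

View pics/side0.png

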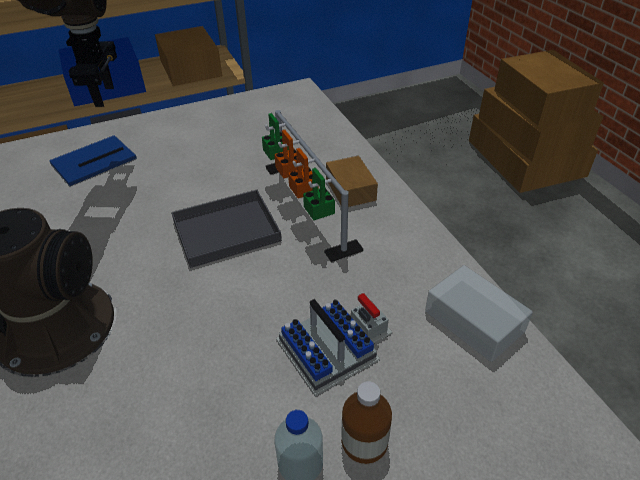

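View pics/top0.png

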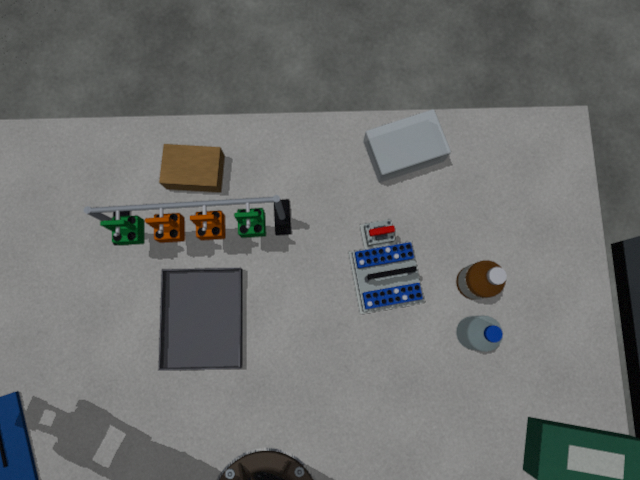

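```bash
cat > h.py <<'E'
import numpy as np, cv2
from cell import env,eyes,boxes_of,regions_of
def K(p):
    f=p["image"].shape[0]/2/np.tan(np.radians(p["vertical_fov"]/2)); return f,p["cx"],p["cy"]
def proj(p,X):
    X=np.atleast_2d(X).astype(float); E=p["extrinsics"]; c=(X-E[:3,3])@E[:3,:3]; f,cx,cy=K(p)
    return np.c_[cx+f*c[:,0]/-c[:,2], cy+f*-c[:,1]/-c[:,2]]
def ray(p,uv):
    f,cx,cy=K(p); d=np.array([(uv[0]-cx)/f,-(uv[1]-cy)/f,-1.]); E=p["extrinsics"]
    return E[:3,3],E[:3,:3]@d
def atz(p,uv,z):
    o,d=ray(p,uv); return o+d*(z-o[2])/d[2]
def tri(p1,u1,p2,u2):
    o1,d1=ray(p1,u1);o2,d2=ray(p2,u2);d1/=np.linalg.norm(d1);d2/=np.linalg.norm(d2)
    A=np.c_[d1,-d2]; s=np.linalg.lstsq(A,o2-o1,rcond=None)[0]
    a=o1+d1*s[0];b=o2+d2*s[1]; return (a+b)/2,np.linalg.norm(a-b)
def box(x0,x1,y0,y1,z0,z1): return np.array([[x,y,z] for x in(x0,x1) for y in(y0,y1) for z in(z0,z1)],float)
def Tz(x,y,yaw,P,z=0):
    c,s=np.cos(yaw),np.sin(yaw); return np.c_[x+c*P[:,0]-s*P[:,1], y+s*P[:,0]+c*P[:,1], P[:,2]+z]
def sil(p,boxes,S=4):
    m=np.zeros((480*S,640*S),np.uint8)
    for b in boxes:
        h=cv2.convexHull(((proj(p,b)+.5)*S).astype(np.float32)).astype(np.int32); cv2.fillConvexPoly(m,h,1)
    return cv2.resize(m.astype(np.float32),(640,480),interpolation=cv2.INTER_AREA)
def crop(p,name,x,y,w,h,k):
    cv2.imwrite("pics/"+name,cv2.resize(p["image"][y:y+h,x:x+w,::-1],None,fx=k,fy=k,interpolation=cv2.INTER_CUBIC))
def draw(p,img,boxes,off=(0,0),k=1,col=(0,255,255)):
    ed=[(0,1),(2,3),(4,5),(6,7),(0,2),(1,3),(4,6),(5,7),(0,4),(1,5),(2,6),(3,7)]
    for b in boxes:
        u=((proj(p,b)-off+.5)*k).astype(int)
        for i,j in ed: cv2.line(img,tuple(map(int,u[i])),tuple(map(int,u[j])),col,1)
CAR=[box(-73,73,-73,73,0,6),box(-67,-31,-60,60,6,39),box(31,67,-60,60,6,39),box(-6,6,-56,56,70,84)]
BED=[box(-73,73,-73,73,0,22),box(80,132,-32,32,0,46)]
TRAY=[box(-118,118,-95,95,0,32)]
RACK=[box(-29,29,-29,29,0,44),box(-5,5,-25,25,44,110)]
E
python3 - <<'E'
from h import *
P={n:eyes.read_camera(n) for n in("side","top")}
import pickle
R={}
for n in P:
    for t in "bed plunger carrier tray rail rack0 rack1 amber clear vialbox".split():
        r=regions_of(t,P[n]); R[n,t]=r
        print(n,t,[(round(q["confidence"],2),q["bbox"]) for q in r])
pickle.dump((P,R),open("s0.pkl","wb"))
crop(P["top"],"t_bed.png",340,200,100,120,6)
crop(P["side"],"s_bed.png",270,280,130,120,6)
E
```

```text
side bed [(0.76, [279.6, 293.2, 112.0, 100.8]), (0.61, [267.0, 111.9, 95.9, 148.6]), (0.58, [171.4, 190.3, 111.3, 75.9])]
side plunger [(0.52, [354.4, 293.1, 25.1, 26.6])]
side carrier [(0.81, [280.2, 298.9, 94.6, 87.7]), (0.45, [357.0, 297.3, 22.4, 19.9])]
side tray [(0.84, [171.4, 193.6, 111.0, 73.1])]
side rail [(0.83, [266.4, 110.2, 94.9, 149.1])]
side rack0 [(0.97, [286.2, 146.7, 24.9, 50.8]), (0.78, [304.2, 166.2, 31.5, 54.0]), (0.77, [261.3, 113.3, 23.9, 48.0]), (0.57, [273.2, 131.2, 23.9, 43.5]), (0.5, [276.2, 297.3, 116.3, 98.4])]
side rack1 [(0.97, [286.2, 146.7, 24.9, 50.8]), (0.78, [304.2, 166.2, 31.5, 54.0]), (0.77, [261.3, 113.3, 23.9, 48.0]), (0.57, [273.2, 131.2, 23.9, 43.5]), (0.5, [276.2, 297.3, 116.3, 98.4])]
side amber [(0.71, [341.2, 381.7, 51.8, 82.1])]
side clear [(0.83, [275.0, 408.3, 46.3, 70.9])]
side vialbox [(0.9, [327.9, 155.7, 49.5, 50.8])]
top bed [(0.93, [350.2, 218.9, 73.8, 98.1])]
top plunger []
top carrier [(0.8, [355.5, 240.0, 65.2, 73.6])]
top tray [(0.76, [160.3, 267.0, 81.8, 105.4]), (0.6, [84.6, 195.2, 207.5, 48.9])]
top rail [(0.74, [85.6, 192.6, 205.2, 43.7])]
top rack0 [(0.94, [145.0, 215.0, 38.4, 29.0]), (0.93, [230.9, 208.1, 35.2, 27.0]), (0.92, [101.2, 217.1, 45.6, 30.9]), (0.87, [190.0, 209.6, 33.2, 31.8])]
top rack1 [(0.94, [145.0, 215.0, 38.4, 29.0]), (0.93, [230.9, 208.1, 35.2, 27.0]), (0.92, [101.2, 217.1, 45.6, 30.9]), (0.87, [190.0, 209.6, 33.2, 31.8])]
top amber [(0.59, [457.7, 260.1, 49.1, 39.0]), (0.4, [159.9, 266.2, 82.6, 105.1])]
top clear [(0.88, [454.7, 316.5, 51.6, 36.7])]
top vialbox [(0.63, [158.3, 145.5, 66.7, 49.8]), (0.63, [459.7, 261.8, 48.9, 38.2])]
```

```bash
ls pics
```

```text
s_bed.png
side0.png
t_bed.png
top0.png
```

View pics/t_bed.png

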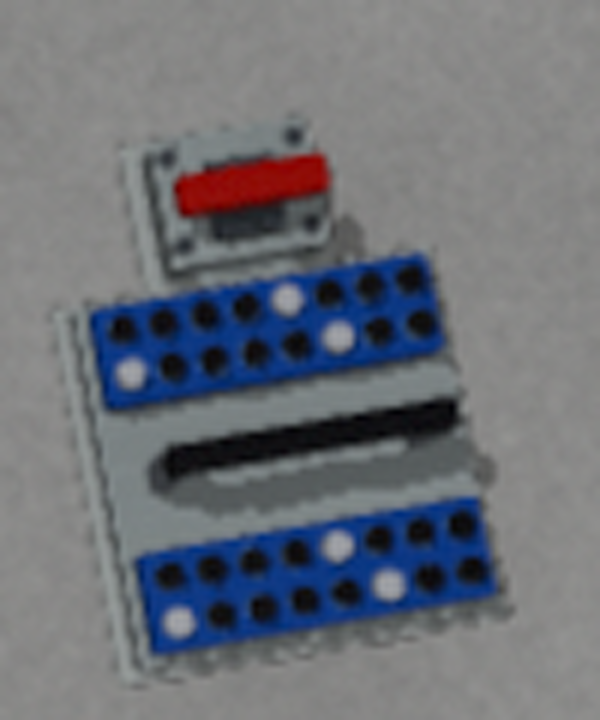

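View pics/s_bed.png

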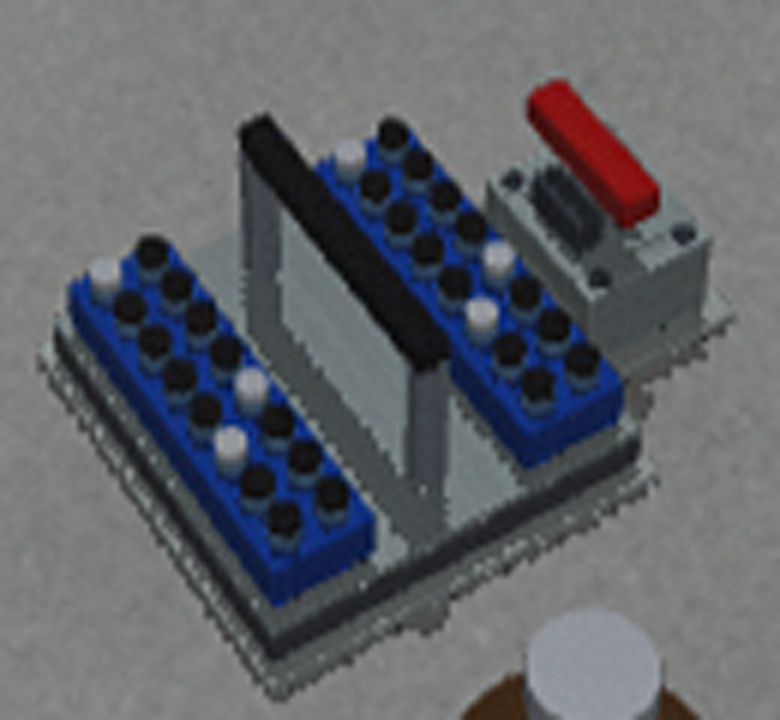

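```bash
cat >> h.py <<'E'
from scipy.optimize import minimize
from scipy.ndimage import gaussian_filter
def fit(P,masks,boxes,x0,dz=True,sig=1.0,step=(6,6,.06,3)):
    """masks: name->float mask. pose x,y,yaw,(z)"""
    G={n:gaussian_filter(m.astype(float),sig) for n,m in masks.items()}
    def cost(q):
        z=q[3] if len(q)>3 else 0
        c=0
        for n in masks:
            s=gaussian_filter(sil(P[n],[Tz(q[0],q[1],q[2],b,z) for b in boxes]),sig)
            c+=((s-G[n])**2).sum()/ (G[n].sum()+1)
        return c
    x0=np.array(x0,float); best=None
    for k in range(2):
        st=np.array(step[:len(x0)])/(1+2*k)
        sx=np.vstack([x0]+[x0+np.eye(len(x0))[i]*st[i] for i in range(len(x0))])
        r=minimize(cost,x0,method="Nelder-Mead",options=dict(initial_simplex=sx,xatol=.05,fatol=1e-5,maxiter=400)); x0=r.x
    return r.x,r.fun
def hsv(p): return cv2.cvtColor(p["image"],cv2.COLOR_RGB2HSV).astype(int)
def window(m,x,y,w,h):
    o=np.zeros_like(m); o[y:y+h,x:x+w]=m[y:y+h,x:x+w]; return o
def red(p): H=hsv(p); return (((H[...,0]<8)|(H[...,0]>172))&(H[...,1]>150)&(H[...,2]>60))
E
python3 - <<'E'
from h import *; import pickle
P,R=pickle.load(open("s0.pkl","rb"))
# initial from top
a=atz(P["top"],(382,231),80); b=atz(P["top"],(391.5,272.5),104); print(a,b)
yaw=np.arctan2(*(a-b)[[1,0]]);print(yaw)
m={"top":window(red(P["top"]),360,215,50,40),"side":window(red(P["side"]),340,280,60,60)}
print({n:k.sum() for n,k in m.items()})
BAR=[box(-8,8,-30,30,70,86)]
print(fit(P,m,BAR,[a[0],a[1],yaw,0]))
for n in m: print(n,fit(P,{n:m[n]},BAR,[a[0],a[1],yaw]))
def blk(p): H=hsv(p); return (H[...,2]<45)
m2={"top":window(blk(P["top"]),362,262,58,22),"side":window(blk(P["side"]),308,296,38,48)}
for n in m2:
    r=[q for q in cv2.connectedComponentsWithStats(m2[n].astype(np.uint8))]; i=1+np.argmax(r[2][1:,4]); m2[n]=r[1]==i; print(n,r[2][i])
H=[box(-6,6,-56,56,92,106)]
print(fit(P,m2,H,[b[0],b[1],yaw,0]))
for n in m2: print(n,fit(P,{n:m2[n]},H,[b[0],b[1],yaw]))
E
```

```text
[ 617.84279368 -285.86657595   80.        ] [ 517.86646303 -299.15483602  104.        ]
0.1321395605139674
{'top': np.int64(172), 'side': np.int64(235)}
(array([ 6.20070469e+02, -2.84746671e+02,  1.70409527e-01, -3.08950731e-01]), np.float64(0.13504633947068148))
top (array([ 6.19717408e+02, -2.84063464e+02,  1.42176855e-01]), np.float64(0.05092644812859289))
side (array([ 6.20584263e+02, -2.84408657e+02,  1.34164452e-01]), np.float64(0.07245832214899595))
top [367 267  49  13 229]
side [310 299  35  43 363]
(array([ 5.18124388e+02, -2.99392299e+02,  1.46718078e-01,  2.41724079e+00]), np.float64(0.12936381502916458))
top (array([ 5.18047094e+02, -2.98174849e+02,  1.50748049e-01]), np.float64(0.06362715655291784))
side (array([ 5.19612914e+02, -3.00650809e+02,  1.49094850e-01]), np.float64(0.04029450232774999))
```

Run:
```python
from h import *; import pickle
P,R=pickle.load(open("s0.pkl","rb"))
crop(P["top"],"t_rail.png",80,185,220,70,3.6)
crop(P["side"],"s_rail.png",250,100,125,165,3.6)
def g(p): H=hsv(p); return (H[...,0]>45)&(H[...,0]<85)&(H[...,1]>120)&(H[...,2]>30)
def o(p): H=hsv(p); return (H[...,0]>=6)&(H[...,0]<14)&(H[...,1]>150)&(H[...,2]>60)
t=P["top"]
for name,uv in dict(A=(124,235),B=(167,230),C=(209,227),D=(251,223)).items(): print(name,atz(t,uv,144))
m=R["top","tray"][0]["pixels"]; ms=R["side","tray"][0]["pixels"]
c=atz(t,(201,319),16); print("tray0",c)
M={"top":m,"side":ms}
print("tray",fit(P,M,TRAY,[c[0],c[1],0.0]))
for n in M: print(n,fit(P,{n:M[n]},TRAY,[c[0],c[1],0]))
for nm,h in dict(amber=170,clear=150).items():
    for n in("top",): pass
print("amber cap",atz(t,(498,276),170),"clear cap",atz(t,(493,334),150))
M={"top":R["top","vialbox"][0]["pixels"],"side":R["side","vialbox"][0]["pixels"]}
c=atz(t,(192,167),30)
print("vialbox",fit(P,M,[box(-50,50,-70,70,0,60)],[c[0],c[1],0]))
```

```text
A [611.74590101 288.20243009 144.        ]
B [620.40128502 194.47131117 144.        ]
C [624.66448909 102.52455356 144.        ]
D [631.18384369  10.34131939 144.        ]
tray0 [427.81643372 147.65282649  16.        ]
tray (array([ 4.30631159e+02,  1.46346930e+02, -8.59885137e-03]), np.float64(0.0069622358324914185))
top (array([ 4.29925487e+02,  1.46614314e+02, -6.06204306e-03]), np.float64(0.001432636930458872))
side (array([ 4.32086737e+02,  1.46051310e+02, -4.73358615e-03]), np.float64(0.0037399263166460373))
amber cap [ 497.63830215 -512.83672083  170.        ] clear cap [ 377.46339242 -498.94872765  150.        ]
vialbox (array([ 7.99210825e+02,  1.70344426e+02, -1.08133502e-01]), np.float64(0.1542587035251655))
```

View pics/t_rail.png

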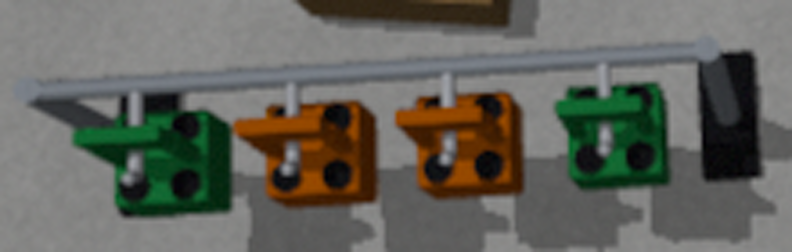

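View pics/s_rail.png

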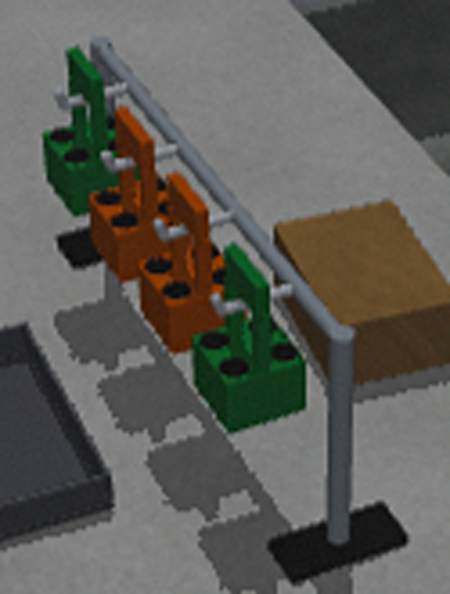

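Run:
```python
from h import *; import pickle
P,R=pickle.load(open("s0.pkl","rb"));t=P["top"];s=P["side"]
def g(p): H=hsv(p); return (H[...,0]>45)&(H[...,0]<85)&(H[...,1]>120)&(H[...,2]>25)
def o(p): H=hsv(p); return (H[...,0]<16)&(H[...,1]>140)&(H[...,2]>40)
a=atz(t,(276.1,198.1),185);b=atz(t,(87.5,210.3),185);print(a,b,np.linalg.norm(a-b),np.arctan2(*(-(b-a)[[0]],(b-a)[1])))
mid=(a+b)/2;yaw=np.arctan2(-(b-a)[0],(b-a)[1]);print("rail mid",mid,yaw)
print("side check", atz(s,(250+343/3.6,100+332/3.6),185), atz(s,(250+102/3.6,100+47/3.6),185))
# rack fits using top only (full view), side partially
B=[box(-29,29,-29,29,0,44),box(-5,5,-25,25,84,110),box(-5,5,-25,-17,44,84),box(-5,5,17,25,44,84)]
W=dict(A=((96,205,52,45),g,(255,105,28,60),(611,288)),B=((144,205,42,40),o,None,(620,194)),C=((188,203,40,40),o,None,(624,102)),D=((232,200,38,42),g,(300,160,40,65),(631,10)))
for k,(w,f,ws,x0) in W.items():
    m={"top":window(f(t),*w)}
    print(k,m["top"].sum(),"top",fit(P,m,B,[x0[0],x0[1],yaw],step=(6,6,.1)) if 0 else [np.round(v,2) for v in fit({n:p for n,p in P.items()},m,[q+[0,0,100] for q in B],[x0[0],x0[1],yaw])])
    if ws:
        m={"side":window(f(s),*ws)}
        print(k,"side",[np.round(v,2) for v in fit(P,m,[q+[0,0,100] for q in B],[x0[0],x0[1],yaw])])
# predicted
for y in(-138,-46,46,138):
    c,sn=np.cos(yaw),np.sin(yaw); print(y, mid[0]-36*c-sn*y, mid[1]-36*sn+c*y)
```

```text
[675.14001333 -48.81202875 185.        ] [659.07492946 351.23795652 185.        ] 400.37242367592273 [0.04013613]
rail mid [667.10747139 151.21296388 185.        ] 0.04013612568357198
side check [677.75007824 -49.05817818 185.        ] [660.45898255 341.20517115 185.        ]
A 773 top [array([ 6.2667e+02,  2.8891e+02, -1.0000e-02]), np.float64(0.21)]
A side [array([ 6.2744e+02,  2.9681e+02, -1.2000e-01]), np.float64(0.43)]
B 696 top [array([6.3000e+02, 1.9751e+02, 1.0000e-02]), np.float64(0.24)]
C 648 top [array([6.3273e+02, 1.0468e+02, 3.0000e-02]), np.float64(0.23)]
D 574 top [array([6.3618e+02, 1.2750e+01, 4.0000e-02]), np.float64(0.27)]
D side [array([ 6.3772e+02,  1.2200e+01, -2.0000e-02]), np.float64(0.12)]
-138 636.6737622414948 11.879589034585251
-46 632.9822299850756 103.80549718674774
46 629.2906977286563 195.73140533891024
138 625.599165472237 287.6573134910727
```

```bash
cat > to.py <<'E'
# usage: to.py x y z yaw [nrows] [opening] : prints suggested rows in the tool frame to get from the present pose there
import sys, numpy as np
from cell import env
a=[float(v) for v in sys.argv[1:]]
s=env.state(); p=s["eef_pos"]; r=s["tcp_rot"]
print("t",round(s["t"],2),"pos",p.round(1),"rot",r.round(4),"F",s["ft_force"].round(1),"op",round(s["opening"]*95,1),"q",s["joints"].round(2))
d=np.array(a[:3])-p; dy=(a[3]-r[2]+np.pi)%(2*np.pi)-np.pi
n=int(a[4]) if len(a)>4 and a[4]>0 else int(max(1,np.ceil(np.linalg.norm(d)/40),np.ceil(abs(dy)/.13)))
op=a[5] if len(a)>5 else 95
print("d",d.round(1),"dyaw",round(dy,3),"n",n)
rows=[]
for i in range(n):
    y=r[2]+dy*i/n; st=d/n
    tx=np.cos(y)*st[0]+np.sin(y)*st[1]; ty=np.sin(y)*st[0]-np.cos(y)*st[1]
    rows.append(f"{tx:.1f} {ty:.1f} {-st[2]:.1f} {-dy/n:.3f} {op:g}")
for i in range(0,n,8): print("; ".join(rows[i:i+8]))
E
python3 to.py 620 -284.5 200 1.716 0 40
```

```text
t 1.2 pos [235.8 578.9 214.7] rot [ 3.1415 -0.      2.7548] F [ 0.6 -0.1 -0.1] op 95.4 q [ 1.08  0.49  1.56  0.    1.09 -0.11]
d [ 384.2 -863.4  -14.7] dyaw -1.039 n 24
-28.4 -27.3 0.6 0.043 40; -29.6 -26.0 0.6 0.043 40; -30.6 -24.7 0.6 0.043 40; -31.7 -23.4 0.6 0.043 40; -32.7 -22.0 0.6 0.043 40; -33.6 -20.5 0.6 0.043 40; -34.4 -19.1 0.6 0.043 40; -35.2 -17.6 0.6 0.043 40
-36.0 -16.0 0.6 0.043 40; -36.6 -14.4 0.6 0.043 40; -37.2 -12.8 0.6 0.043 40; -37.7 -11.2 0.6 0.043 40; -38.2 -9.6 0.6 0.043 40; -38.6 -7.9 0.6 0.043 40; -38.9 -6.2 0.6 0.043 40; -39.1 -4.6 0.6 0.043 40
-39.3 -2.9 0.6 0.043 40; -39.4 -1.2 0.6 0.043 40; -39.4 0.5 0.6 0.043 40; -39.3 2.2 0.6 0.043 40; -39.2 3.9 0.6 0.043 40; -39.0 5.6 0.6 0.043 40; -38.7 7.3 0.6 0.043 40; -38.3 9.0 0.6 0.043 40
```

Emit:
send_rows(plan="-28 -27 -4 0.043 40; -30 -26 -4 0.043 40; -31 -25 -4 0.043 40; -32 -23 -4 0.043 40; -33 -22 0 0.043 40; -34 -20 0 0.043 40; -34 -19 0 0.043 40; -35 -17.5 0 0.043 40")

```text
t: 2.0
eef_pos: [366.4, 284.6, 230.8]
tcp_rot: [3.139, 0.0, 2.405]
ft_force: [0.5, -0.8, 0.2]
opening: 0.434
```

Emit:
send_rows(plan="-36 -16 0 0.043 40; -36.6 -14.4 0 0.043 40; -37 -13 0 0.043 40; -38 -11 0 0.043 40; -38 -9.6 0 0.043 40; -38.6 -8 0 0.043 40; -39 -6 0 0.043 40; -39 -4.6 0 0.043 40")

```text
t: 2.8
eef_pos: [495.7, -17.0, 232.6]
tcp_rot: [3.134, 0.001, 2.046]
ft_force: [1.1, 0.8, -0.5]
opening: 0.421
```

```bash
python3 to.py 620 -284.5 180 1.716 0 40
```

```text
t 2.8 pos [495.7 -17.  232.6] rot [3.1345e+00 9.0000e-04 2.0461e+00] F [ 1.1  0.8 -0.5] op 40.0 q [-0.17  0.28  1.85  0.    1.   -0.65]
d [ 124.3 -267.5  -52.6] dyaw -0.33 n 8
-36.8 -1.5 6.6 0.041 40; -36.9 0.0 6.6 0.041 40; -36.8 1.6 6.6 0.041 40; -36.7 3.1 6.6 0.041 40; -36.6 4.6 6.6 0.041 40; -36.4 6.1 6.6 0.041 40; -36.1 7.6 6.6 0.041 40; -35.7 9.1 6.6 0.041 40
```

Emit:
send_rows(plan="-37 -1.5 6 0.041 40; -37 0 6 0.041 40; -37 1.6 6 0.041 40; -37 3 6 0.041 40; -36.6 4.6 6 0.041 40; -36.4 6 6 0.041 40; -36 7.6 6 0.041 40; -30 9 6 0.041 40")

```text
t: 3.6
eef_pos: [621.9, -294.1, 184.6]
tcp_rot: [3.131, -0.0, 1.701]
ft_force: [-0.7, 0.0, 0.4]
opening: 0.424
```

```bash
python3 to.py 620 -284.5 130 1.716 0 40
```

```text
t 3.6 pos [ 621.9 -294.1  184.6] rot [ 3.1312e+00 -1.0000e-04  1.7014e+00] F [-0.7  0.   0.4] op 40.3 q [-0.54  0.61  1.43  0.01  1.1  -0.67]
d [ -1.9   9.6 -54.6] dyaw 0.015 n 2
4.9 -0.3 27.3 -0.007 40; 4.9 -0.3 27.3 -0.007 40
```

Emit:
send_rows(plan="6 0 25 -0.01 40; 3 0 25 -0.01 40; 0 0 0 0 40; 0 0 0 0 40")

```text
t: 4.0
eef_pos: [622.1, -290.0, 131.9]
tcp_rot: [3.131, 0.001, 1.716]
ft_force: [0.6, 0.4, 0.2]
opening: 0.422
```

```bash
python3 to.py 620 -284.5 67 1.716 4 40
python3 - <<'E'
from h import *
p=eyes.read_camera("top"); crop(p,"t1.png",330,180,120,150,4)
p=eyes.read_camera("side"); crop(p,"s1.png",270,230,150,150,4)
E
```

```text
t 4.0 pos [ 622.1 -290.   131.9] rot [3.1311e+00 6.0000e-04 1.7158e+00] F [0.6 0.4 0.2] op 40.1 q [-0.53  0.66  1.48  0.01  0.99 -0.68]
d [ -2.1   5.5 -64.9] dyaw 0.0 n 4
1.4 -0.3 16.2 -0.000 40; 1.4 -0.3 16.2 -0.000 40; 1.4 -0.3 16.2 -0.000 40; 1.4 -0.3 16.2 -0.000 40
```

View pics/s1.png

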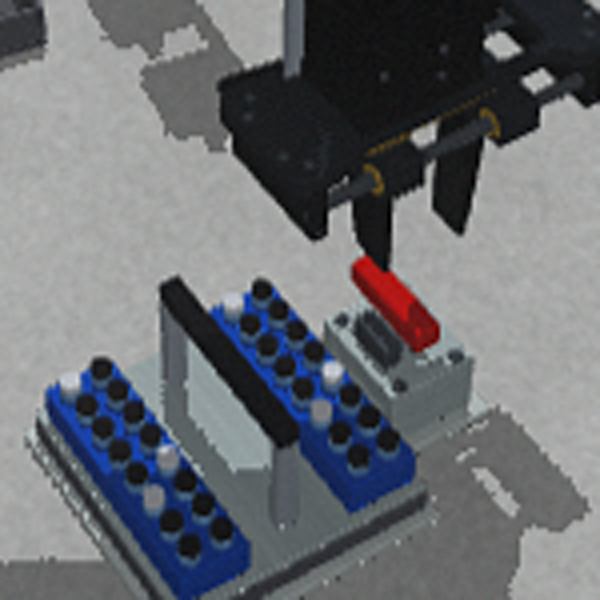

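The picture shows the open jaws above the red bar (at about (400,300) in the crop), straddling it. Descending.

Emit:
send_rows(plan="3 0 16 0 40; 3 0 16 0 40; 2 -1 16 0 40; 1 0 12 0 40; 0 0 0 0 40; 0 0 0 0 40")

```text
t: 4.7
eef_pos: [624.0, -282.0, 79.2]
tcp_rot: [3.121, 0.009, 1.717]
ft_force: [0.2, -0.2, 0.3]
opening: 0.422
```

```bash
python3 to.py 620 -284.5 67 1.716 2 40
```

```text
t 4.7 pos [ 624.  -282.    79.2] rot [3.1209 0.0087 1.7166] F [ 0.2 -0.2  0.3] op 40.1 q [-0.52  0.71  1.54  0.01  0.87 -0.67]
d [ -4.   -2.5 -12.2] dyaw -0.001 n 2
-0.9 -2.2 6.1 0.000 40; -0.9 -2.2 6.1 0.000 40
```

Emit:
send_rows(plan="-1 -3 6 0 40; -1 -2 6 0 40; 0 0 0 0 40; 0 0 0 0 40")

```text
t: 5.1
eef_pos: [620.0, -285.8, 68.3]
tcp_rot: [3.118, 0.011, 1.716]
ft_force: [-0.3, -0.7, -0.6]
opening: 0.423
```

```bash
python3 to.py 620 -284.5 67 1.716 2 40
```

```text
t 5.1 pos [ 620.  -285.8   68.3] rot [3.1185 0.0106 1.7163] F [-0.3 -0.7 -0.6] op 40.2 q [-0.53  0.72  1.55  0.01  0.84 -0.68]
d [ 0.   1.3 -1.3] dyaw -0.0 n 2
0.6 0.1 0.7 0.000 40; 0.6 0.1 0.7 0.000 40
```

Positioned. Close on the bar.

Emit:
send_rows(plan="0 0 0 0 0; 0 0 0 0 0; 0 0 0 0 0; 0 0 0 0 0; 0 0 0 0 0")

```text
t: 5.6
eef_pos: [619.4, -286.1, 68.8]
tcp_rot: [3.12, 0.011, 1.717]
ft_force: [0.6, 0.4, -0.8]
opening: 0.164
```

Emit:
send_rows(plan="0 0 -4 0 0; 0 0 -4 0 0; 0 0 -4 0 0; 0 0 -4 0 0; 0 0 -2 0 0; 0 0 0 0 0")

```text
t: 6.2
eef_pos: [619.2, -285.9, 85.8]
tcp_rot: [3.12, 0.01, 1.717]
ft_force: [3.0, -2.4, -10.4]
opening: 0.169
```

Emit:
send_rows(plan="0 0 1 0.14 0; 0 0 1 0.14 0; 0 0 0 0.14 0; 0 0 0 0.14 0; 0 0 0 0.14 0; 0 0 0 0.14 0; 0 0 0 0.14 0; 0 0 0 0.14 0")

```text
t: 7.0
eef_pos: [616.9, -285.2, 81.6]
tcp_rot: [3.129, -0.011, 0.556]
ft_force: [2.3, -0.3, -10.0]
opening: 0.166
```

```bash
python3 to.py 620 -284.5 80 0.616 2 0
python3 - <<'E'
from h import *
p=eyes.read_camera("top"); crop(p,"t2.png",330,180,120,150,4)
p=eyes.read_camera("side"); crop(p,"s2.png",270,230,150,150,4)
E
```

```text
t 7.0 pos [ 616.9 -285.2   81.6] rot [ 3.1291 -0.0112  0.5557] F [  2.3  -0.3 -10. ] op 15.8 q [-0.53  0.7   1.55  0.01  0.88  0.48]
d [ 3.1  0.7 -1.6] dyaw 0.06 n 2
1.5 0.5 0.8 -0.030 0; 1.5 0.6 0.8 -0.030 0
```

View pics/s2.png

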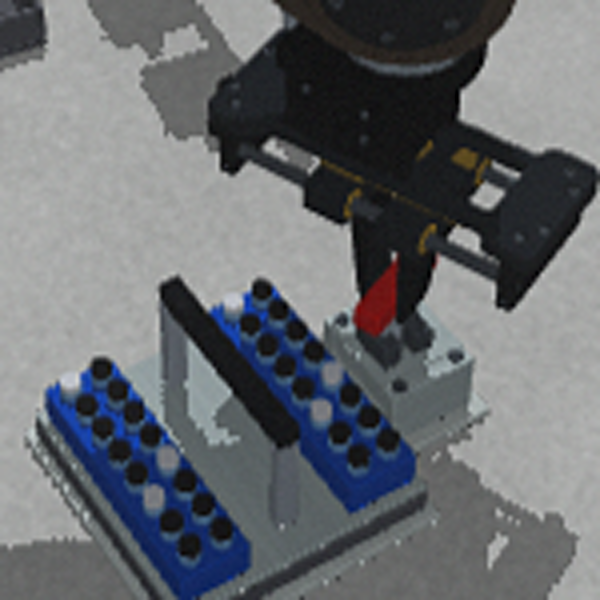

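The bar is turned about 1.15 rad. Releasing and rising.

Emit:
send_rows(plan="0 0 0 0 30; 0 0 0 0 30; 0 0 0 0 30; 0 0 0 0 30")

```text
t: 7.5
eef_pos: [617.4, -285.3, 84.1]
tcp_rot: [3.127, -0.012, 0.571]
ft_force: [-0.1, 0.7, 0.5]
opening: 0.312
```

Emit:
send_rows(plan="0 0 -10 0 30; 0 0 -20 0 30; 0 0 -30 0 30; 0 0 -30 0 30; 0 0 -20 0 30; 0 0 0 0 30")

```text
t: 8.1
eef_pos: [615.2, -284.7, 202.4]
tcp_rot: [3.125, -0.013, 0.574]
ft_force: [-0.4, 0.1, -0.5]
opening: 0.319
```

```bash
python3 - <<'E'
from h import *
P={n:eyes.read_camera(n) for n in("side","top")}
crop(P["top"],"t3.png",330,180,120,150,4)
crop(P["side"],"s3.png",270,230,150,150,4)
m={"side":window(red(P["side"]),340,270,60,60)}
print(m["side"].sum(),fit(P,m,[box(-8,8,-30,30,81,97)],[620,-284.5,-.9]))
E
python3 to.py 518.3 -299.6 150 1.716 0 40
```

```text
224 (array([ 621.41504872, -284.7603703 ,   -0.94197943]), np.float64(0.07067793569757626))
t 8.2 pos [ 614.4 -284.3  199.2] rot [ 3.129  -0.0112  0.5742] F [ 0.2 -0.2 -0.7] op 29.8 q [-0.53  0.57  1.45  0.    1.1   0.46]
d [-96.1 -15.3 -49.2] dyaw 1.142 n 9
-9.9 -4.4 5.5 -0.127 40; -9.3 -5.6 5.5 -0.127 40; -8.5 -6.7 5.5 -0.127 40; -7.6 -7.7 5.5 -0.127 40; -6.5 -8.6 5.5 -0.127 40; -5.4 -9.4 5.5 -0.127 40; -4.1 -10.0 5.5 -0.127 40; -2.9 -10.4 5.5 -0.127 40
-1.5 -10.7 5.5 -0.127 40
```

View pics/s3.png

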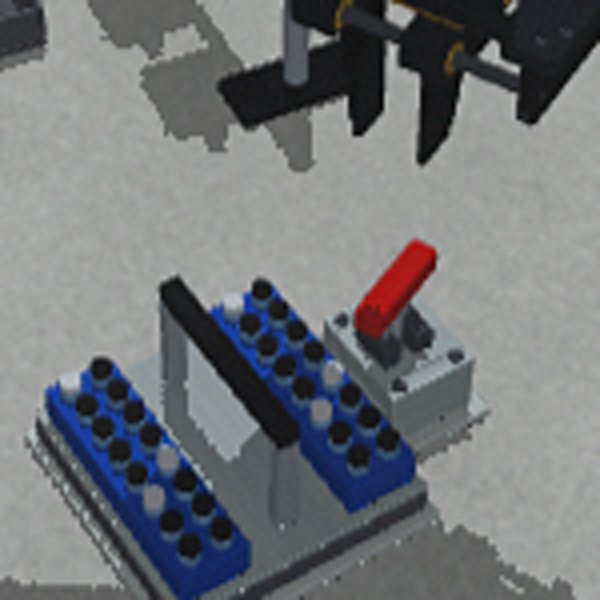

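Plunger latched: the bar at crop (395,285) stands raised and turned by about −1.09 rad with the fingers away. To the carrier handle.

Emit:
send_rows(plan="-10 -4.4 0 -0.127 40; -9 -5.6 0 -0.127 40; -8.5 -6.7 0 -0.127 40; -7.6 -7.7 5 -0.127 40; -6.5 -8.6 5 -0.127 40; -5.4 -9.4 5 -0.127 40; -4 -10 5 -0.127 40; -3 -10.4 5 -0.127 40")

```text
t: 9.0
eef_pos: [523.5, -296.7, 161.0]
tcp_rot: [3.139, -0.005, 1.631]
ft_force: [0.8, -0.8, -0.2]
opening: 0.42
```

```bash
python3 to.py 518.8 -299.6 120 1.714 4 40
```

```text
t 9.0 pos [ 523.5 -296.7  161. ] rot [ 3.1388 -0.0046  1.6311] F [ 0.8 -0.8 -0.2] op 39.9 q [-0.63  0.52  1.68  0.01  0.95 -0.69]
d [ -4.7  -2.9 -41. ] dyaw 0.083 n 4
-0.7 -1.2 10.2 -0.021 40; -0.6 -1.2 10.2 -0.021 40; -0.6 -1.2 10.2 -0.021 40; -0.6 -1.2 10.2 -0.021 40
```

Emit:
send_rows(plan="-1 -1 10 -0.021 40; -1 -1 10 -0.021 40; 0 -1 10 -0.021 40; 0 -1 10 -0.02 40; 0 0 0 0 40; 0 0 0 0 40")

```text
t: 9.6
eef_pos: [518.2, -297.8, 113.1]
tcp_rot: [-3.14, -0.01, 1.714]
ft_force: [0.0, 0.4, 0.1]
opening: 0.421
```

```bash
python3 to.py 518.8 -299.6 83 1.714 4 40
```

```text
t 9.6 pos [ 518.2 -297.8  113.1] rot [-3.1395 -0.0096  1.7137] F [0.  0.4 0.1] op 40.0 q [-0.63  0.57  1.73  0.01  0.85 -0.78]
d [  0.6  -1.8 -30.1] dyaw 0.0 n 4
-0.5 0.1 7.5 -0.000 40; -0.5 0.1 7.5 -0.000 40; -0.5 0.1 7.5 -0.000 40; -0.5 0.1 7.5 -0.000 40
```

Emit:
send_rows(plan="-1 0 8 0 40; 0 0 8 0 40; 0 0 8 0 40; 0 0 4 0 40; 0 0 0 0 40; 0 0 0 0 40")

```text
t: 10.2
eef_pos: [518.9, -298.7, 83.1]
tcp_rot: [-3.14, -0.009, 1.713]
ft_force: [-0.2, 0.5, 0.7]
opening: 0.418
```

```bash
python3 to.py 518.8 -299.6 82 1.714 1 40
python3 - <<'E'
from h import *
p=eyes.read_camera("side"); crop(p,"s4.png",270,230,150,150,4)
E
```

```text
t 10.2 pos [ 518.9 -298.7   83.1] rot [-3.1405 -0.0087  1.7127] F [-0.2  0.5  0.7] op 39.7 q [-0.64  0.61  1.75  0.01  0.79 -0.78]
d [-0.1 -0.9 -1.1] dyaw 0.001 n 1
-0.9 -0.2 1.1 -0.001 40
```

View pics/s4.png

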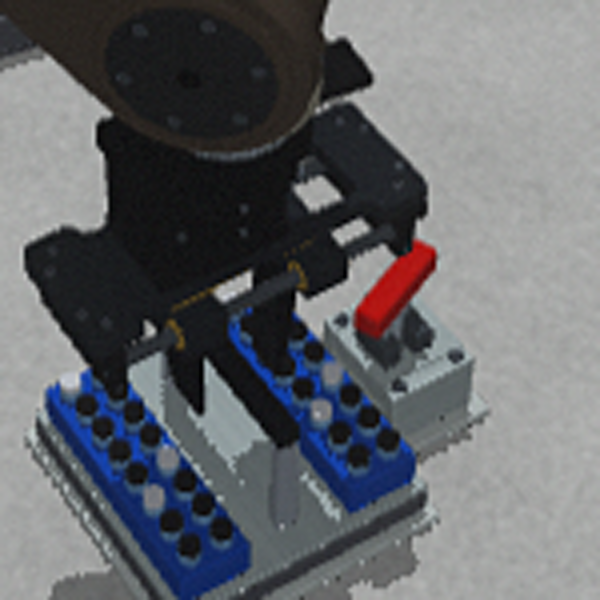

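Fingers straddle the handle bar. Close, ease up a hair, slide out.

Emit:
send_rows(plan="0 0 0 0 0; 0 0 0 0 0; 0 0 0 0 0; 0 0 0 0 0; 0 0 0 0 0")

```text
t: 10.75
eef_pos: [519.0, -298.9, 84.0]
tcp_rot: [-3.141, -0.008, 1.713]
ft_force: [0.4, 0.2, -1.0]
opening: 0.125
```

Emit:
send_rows(plan="0 -4 0 0 0; 0 -6 0 0 0; 0 -8 0 0 0; 0 -8 0 0 0; 0 -8 0 0 0; 0 -8 0 0 0")

```text
t: 11.35
eef_pos: [475.1, -305.1, 84.1]
tcp_rot: [3.14, -0.007, 1.713]
ft_force: [3.2, 1.1, 3.9]
opening: 0.122
```

Emit:
send_rows(plan="0 -8 0 0 0; 0 -8 0 0 0; 0 -6 0 0 0; 0 0 0 0 0")

```text
t: 11.75
eef_pos: [449.3, -308.4, 84.0]
tcp_rot: [-3.142, -0.008, 1.712]
ft_force: [0.3, 2.2, -0.2]
opening: 0.123
```

Emit:
send_rows(plan="0 0 -4 0 0; 0 0 -6 0 0; 0 0 -10 0 0; 0 0 -15 0 0; 0 0 -15 0 0; 0 0 -15 0 0; 0 0 0 0 0")

```text
t: 12.45
eef_pos: [449.8, -308.5, 153.6]
tcp_rot: [-3.14, -0.009, 1.713]
ft_force: [-0.2, 0.3, -3.7]
opening: 0.123
```

```bash
python3 - <<'E'
from h import *
P={n:eyes.read_camera(n) for n in("side","top")}
for n in P: cv2.imwrite(f"pics/{n}5.png",P[n]["image"][:,:,::-1])
M={n:regions_of("tray",P[n])for n in P}
print({n:[(q["confidence"],q["bbox"]) for q in M[n]] for n in M})
M={n:M[n][0]["pixels"] for n in M}
print("tray",fit(P,M,TRAY,[430.5,146.4,0]))
for n in M: print(n,fit(P,{n:M[n]},TRAY,[430.5,146.4,0]))
E
python3 to.py 411 146 140 1.566 0 0
```

```text
{'side': [(0.72, [327.1, 154.9, 50.5, 47.2]), (0.68, [171.0, 203.8, 85.2, 65.6]), (0.34, [245.0, 297.6, 108.7, 87.3])], 'top': [(0.71, [159.5, 263.9, 84.1, 99.5])]}
tray (array([ 4.53357872e+02,  1.46898019e+02, -5.87768633e-02]), np.float64(4.503118923644327))
side (array([1276.5 , 1736.4 ,  -20.76]), np.float64(0.9308365764720125))
top (array([ 4.46454564e+02,  1.45337878e+02, -2.07559317e-02]), np.float64(0.29218388752197927))
t 12.65 pos [ 448.7 -307.8  150.8] rot [-3.1373 -0.0128  1.7126] F [-0.9 -0.3 -5. ] op 11.4 q [-0.73  0.46  1.82  0.01  0.87 -0.87]
d [-37.7 453.8 -10.8] dyaw -0.147 n 12
37.9 2.2 0.9 0.012 0; 37.9 1.8 0.9 0.012 0; 37.9 1.3 0.9 0.012 0; 37.9 0.8 0.9 0.012 0; 37.9 0.4 0.9 0.012 0; 37.9 -0.1 0.9 0.012 0; 37.9 -0.5 0.9 0.012 0; 37.9 -1.0 0.9 0.012 0
37.9 -1.5 0.9 0.012 0; 37.9 -1.9 0.9 0.012 0; 37.9 -2.4 0.9 0.012 0; 37.8 -2.9 0.9 0.012 0
```

View pics/side5.png

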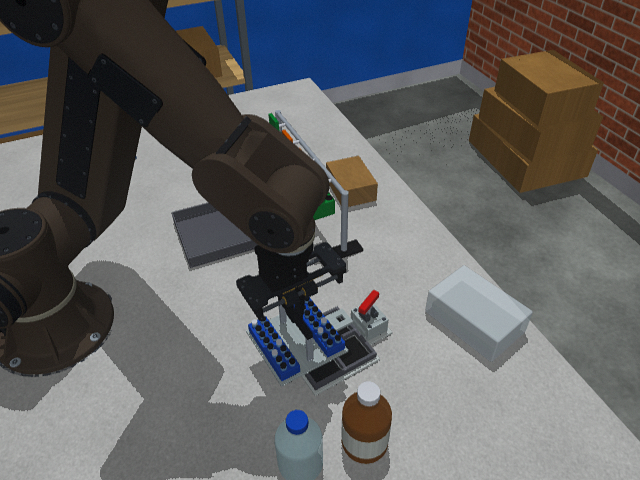

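View pics/top5.png

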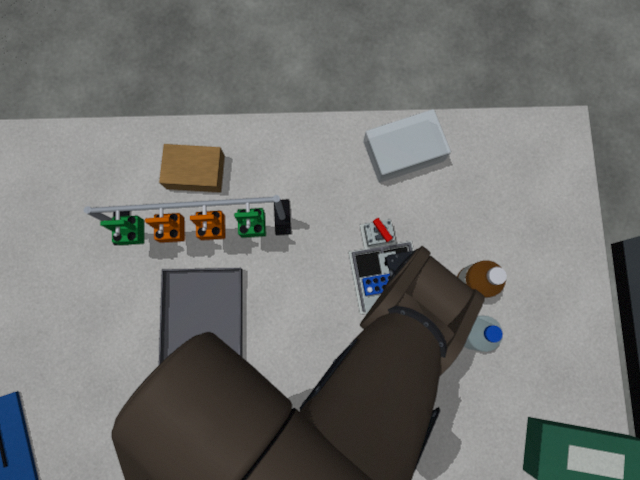

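Emit:
send_rows(plan="20 1 0 0.01 0; 30 1 0 0.012 0; 38 1 0 0.012 0; 38 1 0 0.012 0; 38 0.5 0 0.012 0; 38 0 0 0.012 0; 38 -0.5 0 0.012 0; 30 -1 0 0.012 0")

```text
t: 13.45
eef_pos: [423.0, -32.2, 149.0]
tcp_rot: [-3.129, -0.016, 1.608]
ft_force: [-0.2, -0.1, -4.4]
opening: 0.126
```

```bash
python3 to.py 411 146 140 1.566 0 0
```

```text
t 13.45 pos [423.  -32.2 149. ] rot [-3.1293 -0.0158  1.6082] F [-0.2 -0.1 -4.4] op 12.0 q [-0.24  0.31  2.1   0.02  0.75 -0.29]
d [-12.  178.2  -9. ] dyaw -0.042 n 5
35.7 -1.1 1.8 0.008 0; 35.7 -1.4 1.8 0.008 0; 35.7 -1.7 1.8 0.008 0; 35.7 -2.0 1.8 0.008 0; 35.7 -2.3 1.8 0.008 0
```

Emit:
send_rows(plan="36 -1 0 0.008 0; 36 -1.4 0 0.008 0; 36 -1.7 0 0.008 0; 30 -2 0 0.008 0; 12 -2 0 0.008 0; 0 0 0 0 0; 0 0 0 0 0")

```text
t: 14.15
eef_pos: [407.9, 126.6, 148.3]
tcp_rot: [-3.123, -0.015, 1.571]
ft_force: [0.3, 0.2, -5.7]
opening: 0.117
```

```bash
python3 to.py 411 146 110 1.566 0 0;python3 - <<'E'
from h import *
P={n:eyes.read_camera(n) for n in("side","top")}
crop(P["top"],"t6.png",120,220,170,170,3.5)
crop(P["side"],"s6.png",150,110,170,170,3.5)
E
```

```text
t 14.15 pos [407.9 126.6 148.3] rot [-3.1228 -0.0151  1.5712] F [ 0.3  0.2 -5.7] op 11.1 q [0.13 0.32 2.09 0.03 0.75 0.12]
d [  3.1  19.4 -38.3] dyaw -0.005 n 2
9.7 1.5 19.2 0.003 0; 9.7 1.5 19.2 0.003 0
```

View pics/s6.png

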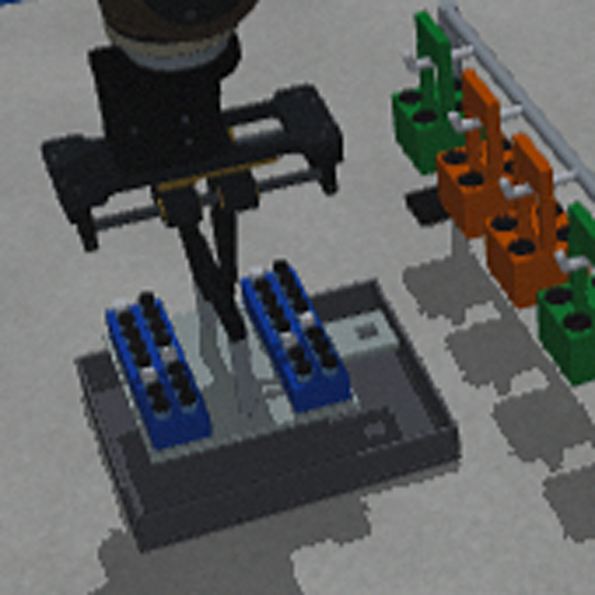

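View pics/t6.png

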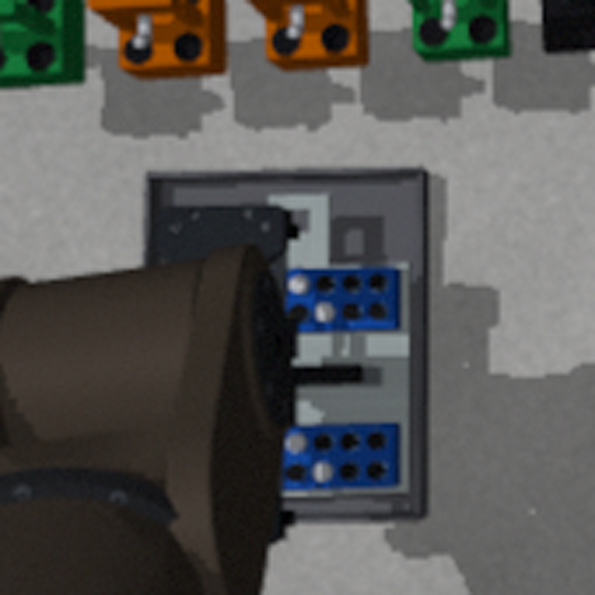

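Emit:
send_rows(plan="10 1.5 5 0.003 0; 10 1.5 5 0 0; 3 0 5 0 0; 0 0 5 0 0; 0 0 0 0 0")

```text
t: 14.75
eef_pos: [411.6, 149.7, 126.4]
tcp_rot: [-3.122, -0.015, 1.563]
ft_force: [0.5, -0.4, -4.1]
opening: 0.121
```

```bash
python3 to.py 411 146 66 1.566 0 0
```

```text
t 14.75 pos [411.6 149.7 126.4] rot [-3.1224 -0.0149  1.5634] F [ 0.5 -0.4 -4.1] op 11.5 q [0.19 0.37 2.09 0.03 0.7  0.17]
d [ -0.6  -3.7 -60.4] dyaw 0.003 n 2
-1.9 -0.3 30.2 -0.001 0; -1.9 -0.3 30.2 -0.001 0
```

Emit:
send_rows(plan="-2 0 10 0 0; -1 0 10 0 0; -1 0 10 0 0; 0 0 10 0 0; 0 0 8 0 0; 0 0 4 0 0; 0 0 0 0 0")

```text
t: 15.45
eef_pos: [410.8, 145.4, 72.3]
tcp_rot: [-3.125, -0.016, 1.563]
ft_force: [0.1, 1.1, -3.0]
opening: 0.125
```

```bash
python3 to.py 411 146 66 1.566 0 0
```

```text
t 15.45 pos [410.8 145.4  72.3] rot [-3.1251 -0.0155  1.5626] F [ 0.1  1.1 -3. ] op 11.9 q [0.18 0.47 2.15 0.04 0.54 0.15]
d [ 0.2  0.6 -6.3] dyaw 0.003 n 1
0.6 0.2 6.3 -0.003 0
```

Emit:
send_rows(plan="0 0 3 0 0; 0 0 2 0 0; 0 0 2 0 0; 0 0 0 0 0")

```text
t: 15.85
eef_pos: [411.1, 145.4, 69.8]
tcp_rot: [-3.131, -0.017, 1.563]
ft_force: [-0.2, -1.0, -4.3]
opening: 0.125
```

Emit:
send_rows(plan="0 0 3 0 0; 0 0 3 0 0; 0 0 2 0 0; 0 0 0 0 0")

```text
t: 16.25
eef_pos: [411.3, 145.4, 65.9]
tcp_rot: [-3.136, -0.018, 1.563]
ft_force: [-1.1, -0.5, -5.2]
opening: 0.124
```

Emit:
send_rows(plan="0 0 3 0 0; 0 0 3 0 0; 0 0 0 0 0")

```text
t: 16.55
eef_pos: [411.5, 145.5, 62.3]
tcp_rot: [-3.139, -0.019, 1.562]
ft_force: [0.2, 0.5, -4.4]
opening: 0.126
```

Run:
```python
from h import *
P={n:eyes.read_camera(n) for n in("side","top")}
crop(P["side"],"s7.png",150,110,170,170,3.5)
```

```text
(no output)
```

View pics/s7.png

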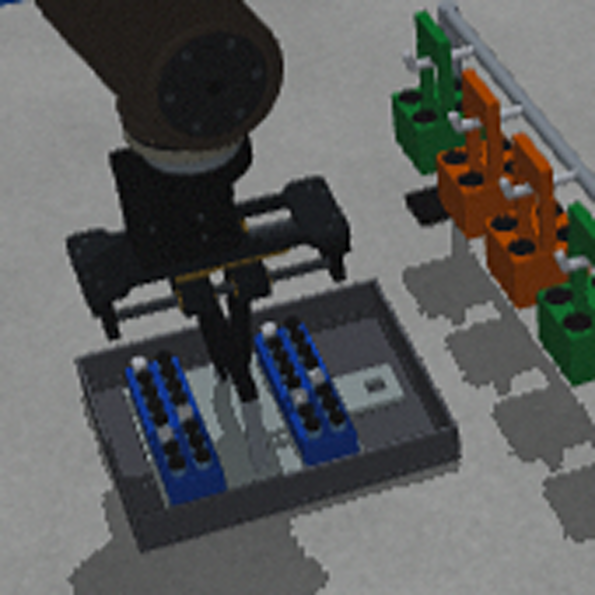

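Emit:
send_rows(plan="0 0 3 0 0; 0 0 3 0 0; 0 0 0 0 0")

```text
t: 16.95
eef_pos: [411.5, 145.6, 58.4]
tcp_rot: [-3.141, -0.02, 1.562]
ft_force: [-0.4, -0.0, -4.5]
opening: 0.126
```

Run:
```python
from h import *
P={n:eyes.read_camera(n) for n in("side","top")}
p=P["side"]; print(env.state()["ft_force"],env.state()["moment"])
crop(p,"s8.png",165,180,120,95,6)
k=6;off=(165,180)
img=cv2.imread("pics/s8.png")
draw(p,img,[Tz(411,145.5,-.008,b,8) for b in CAR],off,k)
draw(p,img,[Tz(430.5,146.4,-.006,b,0) for b in TRAY],off,k,(0,255,0))
cv2.imwrite("pics/s8d.png",img)
```

```text
[-2.89784468 -0.45208517  8.99089359] [-0.13777941  0.45996503 -0.0040257 ]
```

View pics/s8d.png

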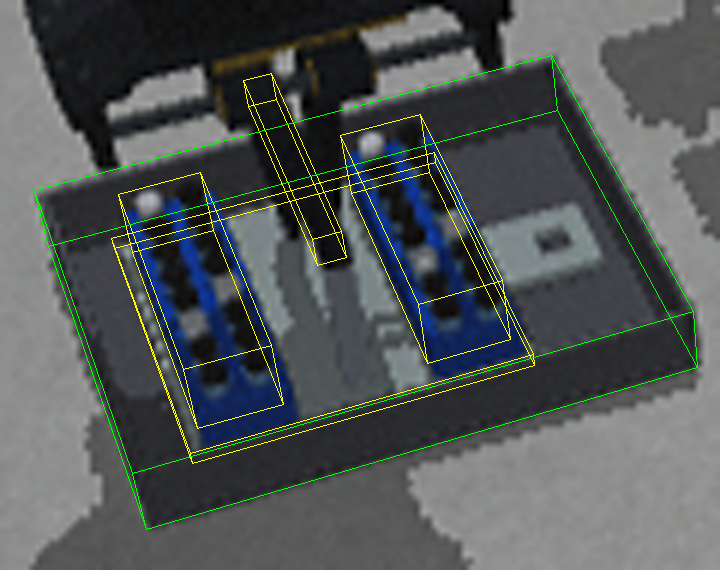

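The carrier outline sits on the tray floor and the vertical force has turned to +9 N (contact). Release.

Emit:
send_rows(plan="0 0 0 0 30; 0 0 0 0 30; 0 0 0 0 30; 0 0 0 0 30")

```text
t: 17.45
eef_pos: [412.0, 145.5, 57.1]
tcp_rot: [-3.14, -0.02, 1.562]
ft_force: [-0.2, -0.9, 0.0]
opening: 0.312
```

Emit:
send_rows(plan="0 0 -8 0 30; 0 0 -15 0 30; 0 0 -30 0 30; 0 0 -40 0 30; 0 0 -40 0 30; 0 0 -40 0 30; 0 0 -20 0 30; 0 0 0 0 30")

```text
t: 18.25
eef_pos: [411.4, 141.2, 260.8]
tcp_rot: [-3.139, -0.019, 1.562]
ft_force: [-0.2, 0.2, 0.0]
opening: 0.313
```

```bash
python3 to.py 636.5 12.2 240 1.61 0 24
python3 - <<'E'
from h import *
P={n:eyes.read_camera(n) for n in("side","top")}
p=P["side"]; crop(p,"s9.png",165,180,120,95,6)
img=cv2.imread("pics/s9.png")
draw(p,img,[Tz(411,145.5,-.008,b,4) for b in CAR],(165,180),6)
cv2.imwrite("pics/s9d.png",img)
crop(P["top"],"t9.png",330,180,120,150,5)
img=cv2.imread("pics/t9.png")
B=[box(-73,73,-73,73,0,22),box(80,132,-32,32,0,46)]+[box(x-32,x+32,y-32,y+32,8,22) for x in(-35,35) for y in (-35,35)]
draw(P["top"],img,[Tz(518.5,-299.5,.145,b) for b in B],(330,180),5)
cv2.imwrite("pics/t9d.png",img)
E
```

```text
t 18.25 pos [411.4 141.2 260.8] rot [-3.139  -0.0188  1.5617] F [-0.2  0.2  0. ] op 29.8 q [0.17 0.16 1.93 0.02 1.05 0.16]
d [ 225.1 -129.   -20.8] dyaw 0.048 n 7
-18.1 32.3 3.0 -0.007 24; -18.4 32.2 3.0 -0.007 24; -18.6 32.1 3.0 -0.007 24; -18.8 31.9 3.0 -0.007 24; -19.0 31.8 3.0 -0.007 24; -19.2 31.7 3.0 -0.007 24; -19.5 31.5 3.0 -0.007 24
```

View pics/s9d.png

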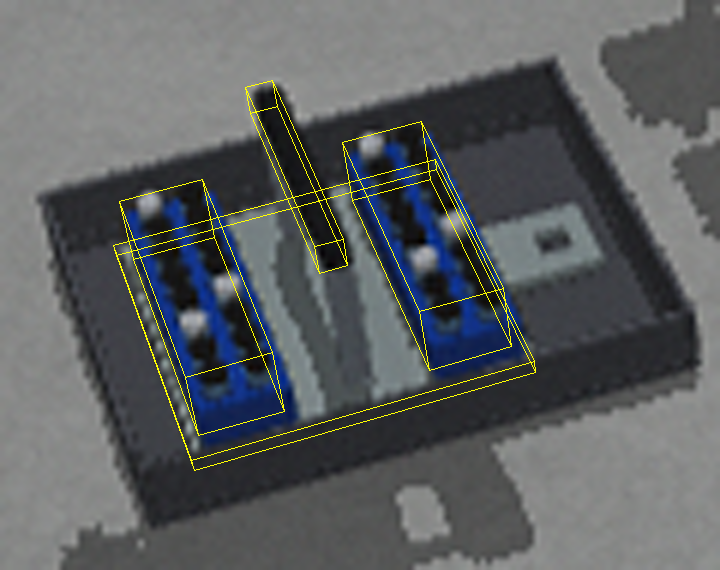

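View pics/t9d.png

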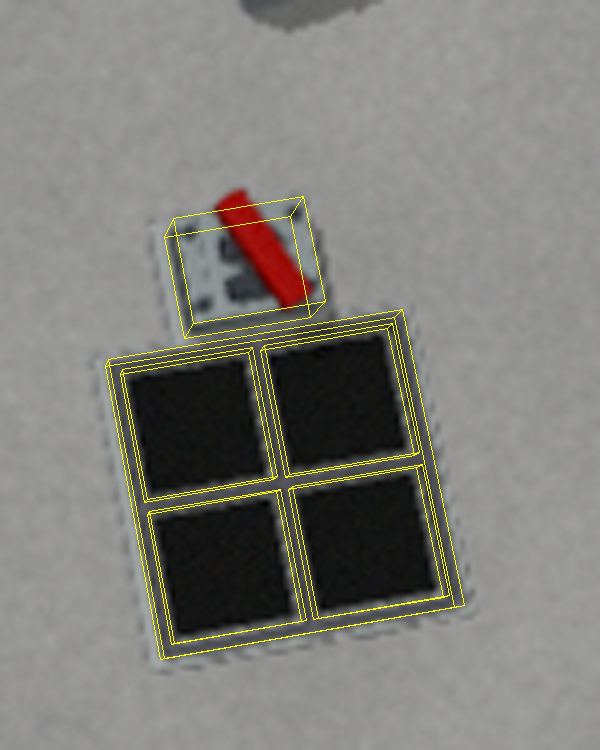

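Run:
```python
from h import *
P={n:eyes.read_camera(n) for n in("side","top")}
import pickle; pickle.dump(P,open("s1.pkl","wb"))
for n,off,w in(("top",(345,235),(90,85)),("side",(270,310),(110,85))):
    p=P[n];k=7
    crop(p,f"{n}10.png",*off,*w,k)
    img=cv2.imread(f"pics/{n}10.png")
    B=[box(x-32,x+32,y-32,y+32,8,22) for x in(-35,35) for y in (-35,35)]
    draw(p,img,[Tz(518.5,-299.5,.145,b) for b in B],off,k)
    cv2.imwrite(f"pics/{n}10d.png",img)
```

```text
(no output)
```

View pics/top10d.png

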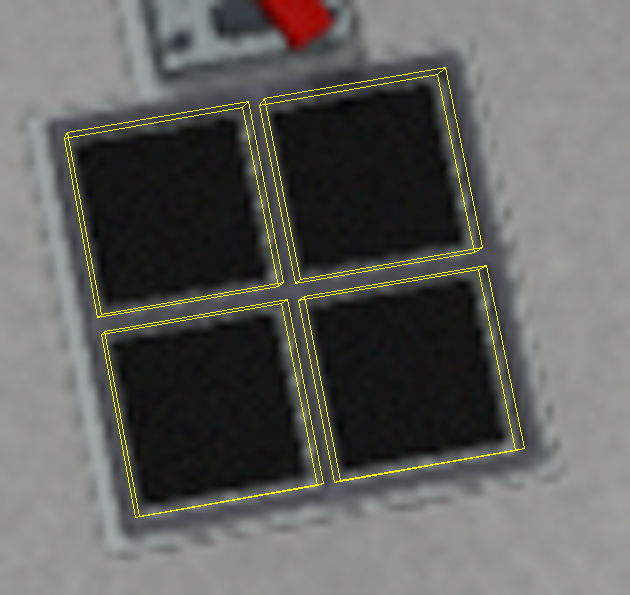

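View pics/side10d.png

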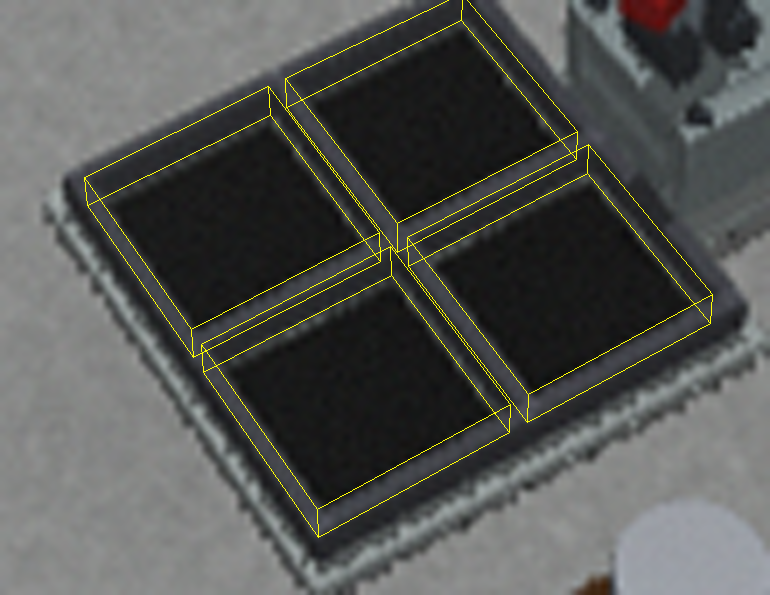

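Run:
```python
from h import *; import pickle
P=pickle.load(open("s1.pkl","rb"))
w={"top":(345,240,80,75),"side":(270,300,110,90)}
for n in P:
    V=P[n]["image"].max(2).astype(float); x,y,a,b=w[n]
    m=np.clip((62-V)/(62-28),0,1) if n=="top" else (V<34).astype(float)
    m=window(m,x,y,a,b)
    if n=="side":
        m=cv2.morphologyEx(m,cv2.MORPH_OPEN,np.ones((5,5)))
    best=None
    for h in (26,27,28,29,30,31):
        B=[box(u-h,u+h,v-h,v+h,8,8.2) for u in(-35,35) for v in(-35,35)]
        r=fit(P,{n:m},B,[518.5,-299.5,.145],step=(3,3,.03))
        print(n,h,r[0].round(3),round(r[1],4))
```

```text
side 26 [ 5.20762e+02 -2.97112e+02  1.42000e-01] 0.0153
side 27 [ 5.20947e+02 -2.96923e+02  1.48000e-01] 0.0213
side 28 [ 5.20542e+02 -2.97286e+02  1.52000e-01] 0.0438
side 29 [ 5.21129e+02 -2.96528e+02  1.49000e-01] 0.0815
side 30 [ 5.20702e+02 -2.96375e+02  1.58000e-01] 0.1375
side 31 [ 5.21305e+02 -2.95883e+02  1.46000e-01] 0.2019
top 26 [ 5.19056e+02 -2.99430e+02  1.48000e-01] 0.037
top 27 [ 5.18582e+02 -2.99336e+02  1.46000e-01] 0.0123
top 28 [ 5.18785e+02 -2.99364e+02  1.50000e-01] 0.0012
top 29 [ 5.18831e+02 -2.99323e+02  1.50000e-01] 0.0044
top 30 [ 5.18578e+02 -2.99407e+02  1.45000e-01] 0.024
top 31 [ 5.19147e+02 -2.99405e+02  1.45000e-01] 0.0592
```

Run:
```python
from h import *; import pickle
P={n:eyes.read_camera(n) for n in("side",)}
s=env.state();t=s["eef_pos"];print(t)
from scipy.spatial.transform import Rotation as Ro
R=Ro.from_euler("xyz",s["tcp_rot"]).as_matrix()
p=P["side"]; u=proj(p,t)[0];print(u)
pts=[t+R@np.array([a,b,c]) for a,b,c in[(0,0,0),(-10,15,0),(10,15,0),(-10,-15,0),(10,-15,0),(0,15,-19),(0,27,-19),(0,-27,-19),(0,0,-78)]]
x,y=int(u[0])-50,int(u[1])-60
crop(p,"f1.png",x,y,100,90,7); img=cv2.imread("pics/f1.png")
for q in proj(p,np.array(pts)): cv2.circle(img,tuple(int(v) for v in((q-(x,y)+.5)*7)),3,(0,255,255),-1)
cv2.imwrite("pics/f1.png",img)
```

```text
[410.23998342 140.97839287 256.65678433]
[202.60308299 149.93245399]
```

View pics/f1.png

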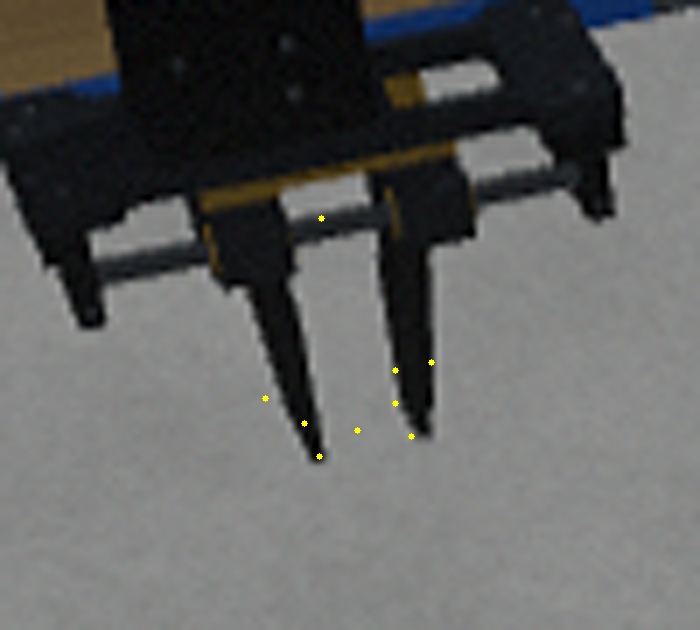

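```bash
python3 to.py 635.9 27.3 235 1.611 0 24
```

```text
t 18.5 pos [410.2 141.  256.7] rot [-3.1314 -0.0175  1.5615] F [-0.3  0.   0. ] op 29.9 q [0.17 0.17 1.94 0.02 1.04 0.16]
d [ 225.7 -113.7  -21.7] dyaw 0.05 n 7
-15.9 32.4 3.1 -0.007 24; -16.2 32.3 3.1 -0.007 24; -16.4 32.2 3.1 -0.007 24; -16.6 32.0 3.1 -0.007 24; -16.8 31.9 3.1 -0.007 24; -17.1 31.8 3.1 -0.007 24; -17.3 31.7 3.1 -0.007 24
```

Emit:
send_rows(plan="-16 32 0 -0.007 22; -16 32 0 -0.007 22; -16.4 32 0 -0.007 22; -16.6 32 2 -0.007 22; -17 32 2 -0.007 22; -17 30 2 -0.007 22; -17 20 2 -0.007 22; 0 0 0 0 22")

```text
t: 19.3
eef_pos: [626.4, 23.1, 230.1]
tcp_rot: [-3.113, -0.019, 1.614]
ft_force: [-0.4, 0.6, -0.4]
opening: 0.231
```

```bash
python3 to.py 635.9 27.3 225 1.611 0 22
```

```text
t 19.3 pos [626.4  23.1 230.1] rot [-3.1127 -0.0192  1.6141] F [-0.4  0.6 -0.4] op 22.0 q [-0.08  0.49  1.51  0.02  1.17 -0.13]
d [ 9.5  4.2 -5.1] dyaw -0.003 n 1
3.8 9.7 5.1 0.003 22
```

Emit:
send_rows(plan="4 8 0 0.003 22; 1 3 0 0 22; 0 0 0 0 22")

```text
t: 19.6
eef_pos: [636.4, 30.1, 227.1]
tcp_rot: [-3.107, -0.02, 1.61]
ft_force: [0.4, 0.0, 0.6]
opening: 0.229
```

```bash
python3 to.py 635.9 27.3 190 1.611 0 22
```

```text
t 19.6 pos [636.4  30.1 227.1] rot [-3.1073 -0.02    1.6104] F [0.4 0.  0.6] op 21.8 q [-0.06  0.51  1.49  0.02  1.18 -0.11]
d [ -0.5  -2.8 -37.1] dyaw 0.001 n 1
-2.8 -0.6 37.1 -0.001 22
```

Emit:
send_rows(plan="-2 0 8 0 22; -1 -1 8 0 22; 0 0 8 0 22; 0 0 5 0 22; 0 0 0 0 22; 0 0 0 0 22")

```text
t: 20.2
eef_pos: [632.7, 28.9, 195.9]
tcp_rot: [-3.107, -0.02, 1.612]
ft_force: [-0.1, -0.7, 0.6]
opening: 0.234
```

```bash
python3 to.py 635.9 27.3 190 1.611 0 22
python3 - <<'E'
from h import *
p=eyes.read_camera("side"); crop(p,"s11.png",260,130,110,110,6)
p=eyes.read_camera("top"); crop(p,"t11.png",200,150,110,110,5)
E
```

```text
t 20.2 pos [632.7  28.9 195.9] rot [-3.1071 -0.02    1.6124] F [-0.1 -0.7  0.6] op 22.3 q [-0.07  0.53  1.53  0.02  1.11 -0.12]
d [ 3.2 -1.6 -5.9] dyaw -0.001 n 1
-1.8 3.1 5.9 0.001 22
```

View pics/s11.png

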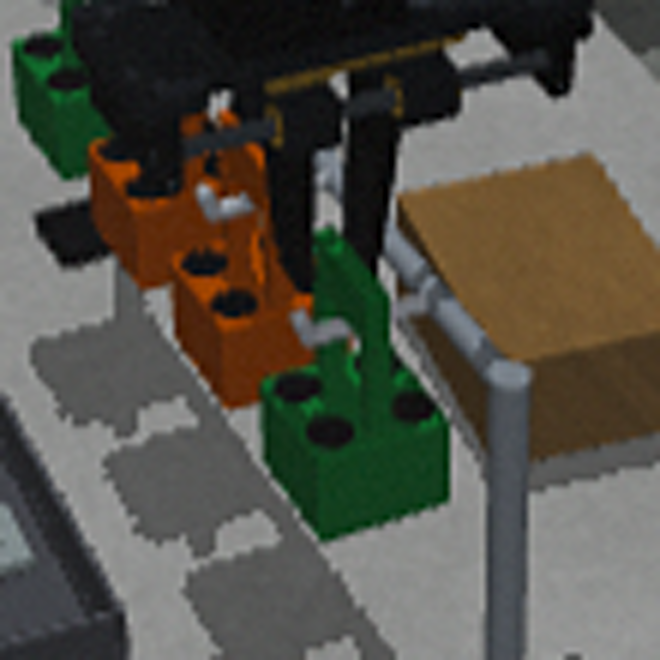

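Emit:
send_rows(plan="-2 2 4 0 22; -1 2 4 0 22; 0 0 0 0 22; 0 0 0 0 22")

```text
t: 20.7
eef_pos: [637.3, 25.8, 187.7]
tcp_rot: [-3.108, -0.02, 1.612]
ft_force: [-0.5, 0.9, 0.5]
opening: 0.229
```

Emit:
send_rows(plan="0 0 0 0 0; 0 0 0 0 0; 0 0 0 0 0; 0 0 0 0 0")

```text
t: 21.1
eef_pos: [637.2, 25.9, 187.9]
tcp_rot: [-3.108, -0.02, 1.612]
ft_force: [0.8, 0.9, -0.2]
opening: 0.104
```

Emit:
send_rows(plan="0 0 -5 0 0; 0 0 -6 0 0; 0 0 -6 0 0; 0 0 -2 0 0; 0 0 0 0 0; 0 0 0 0 0")

```text
t: 21.7
eef_pos: [638.0, 25.6, 208.9]
tcp_rot: [-3.109, -0.02, 1.612]
ft_force: [1.1, -0.7, -2.0]
opening: 0.102
```

Emit:
send_rows(plan="0 -8 0 0 0; 0 -12 0 0 0; 0 -15 0 0 0; 0 -15 0 0 0; 0 -15 0 0 0; 0 -10 0 0 0; 0 0 0 0 0")

```text
t: 22.4
eef_pos: [556.7, 22.4, 210.0]
tcp_rot: [-3.106, -0.02, 1.612]
ft_force: [0.4, 0.2, -1.6]
opening: 0.102
```

```bash
python3 to.py 546.4 -246 215 1.719 0 0
python3 - <<'E'
from h import *
p=eyes.read_camera("side"); crop(p,"s12.png",240,130,130,110,6)
E
```

```text
t 22.4 pos [556.7  22.4 210. ] rot [-3.1058 -0.0202  1.6123] F [ 0.4  0.2 -1.6] op 9.7 q [-0.09  0.41  1.71  0.02  1.06 -0.14]
d [ -10.3 -268.4    5. ] dyaw 0.107 n 7
-38.2 -3.1 -0.7 -0.015 0; -38.2 -3.7 -0.7 -0.015 0; -38.1 -4.2 -0.7 -0.015 0; -38.1 -4.8 -0.7 -0.015 0; -38.0 -5.4 -0.7 -0.015 0; -37.9 -6.0 -0.7 -0.015 0; -37.8 -6.5 -0.7 -0.015 0
```

View pics/s12.png

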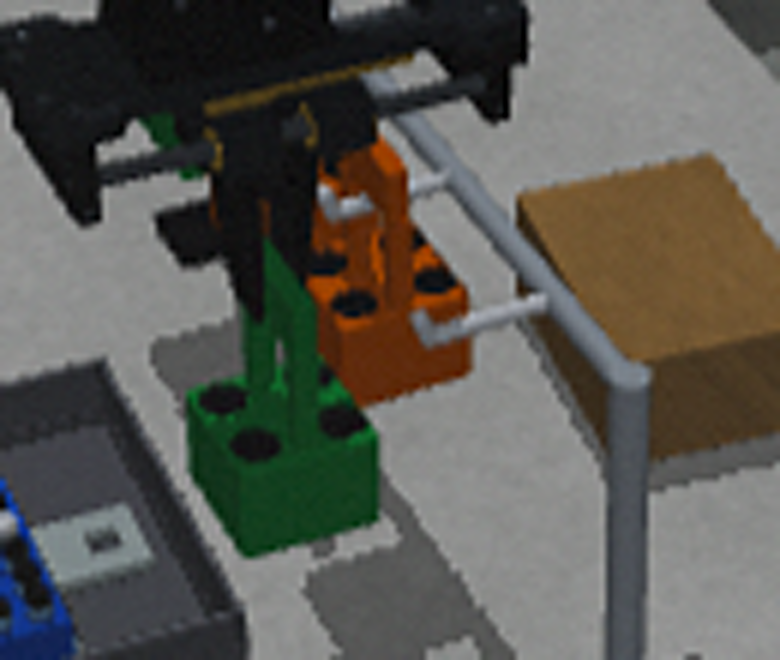

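Emit:
send_rows(plan="-25 0 0 -0.015 0; -38 0 -1 -0.015 0; -42 0 -1 -0.015 0; -42 -1 -1 -0.015 0; -42 -2 -1 -0.015 0; -42 -2 0 -0.015 0; -38 -3 0 -0.015 0; -30 -3 0 0 0")

```text
t: 23.25
eef_pos: [581.2, -285.3, 207.3]
tcp_rot: [-3.112, -0.023, 1.728]
ft_force: [0.3, 0.5, -1.4]
opening: 0.099
```

```bash
python3 to.py 556.8 -315.1 200 1.719 0 0
```

```text
t 23.25 pos [ 581.2 -285.3  207.3] rot [-3.1123 -0.0231  1.7283] F [ 0.3  0.5 -1.4] op 9.4 q [-0.56  0.54  1.48 -0.    1.15 -0.71]
d [-24.4 -29.8  -7.3] dyaw -0.009 n 1
-25.6 -28.8 7.3 0.009 0
```

Emit:
send_rows(plan="-10 -12 0 0.004 0; -10 -10 0 0.004 0; -3 -4 0 0 0; 0 0 0 0 0; 0 0 0 0 0")

```text
t: 23.75
eef_pos: [558.0, -315.7, 206.2]
tcp_rot: [-3.112, -0.023, 1.717]
ft_force: [-0.2, 0.0, -1.9]
opening: 0.102
```

```bash
python3 to.py 556.8 -315.1 140 1.719 0 0
python3 - <<'E'
from h import *
P={n:eyes.read_camera(n) for n in("side","top")}
crop(P["side"],"s13.png",270,210,130,130,4.5)
crop(P["top"],"t13.png",330,200,120,130,4.5)
E
```

```text
t 23.75 pos [ 558.  -315.7  206.2] rot [-3.1116 -0.0235  1.7167] F [-0.2  0.  -1.9] op 9.7 q [-0.62  0.54  1.5  -0.    1.14 -0.76]
d [ -1.2   0.6 -66.2] dyaw 0.002 n 2
0.4 -0.5 33.1 -0.001 0; 0.4 -0.5 33.1 -0.001 0
```

View pics/s13.png

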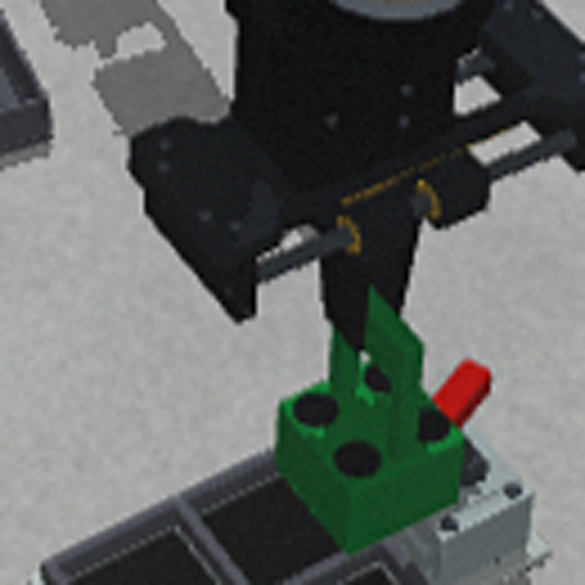

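View pics/t13.png

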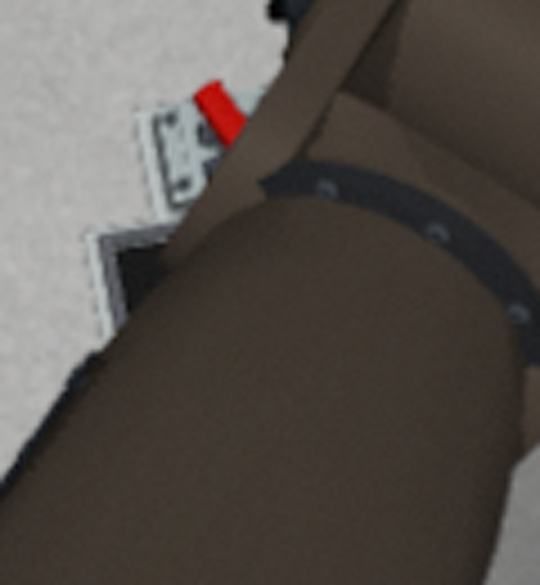

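```bash
cat > rk.py <<'E'
# fit of held rack in the side view: offsets (along tool x,y) and tilts; usage rk.py color h_grip offx
import sys; from h import *
from scipy.spatial.transform import Rotation as Ro
col,hg,ox=sys.argv[1],float(sys.argv[2]),float(sys.argv[3])
def g(p): H=hsv(p); return (H[...,0]>45)&(H[...,0]<85)&(H[...,1]>120)&(H[...,2]>25)
def o(p): H=hsv(p); return (H[...,0]>3)&(H[...,0]<16)&(H[...,1]>140)&(H[...,2]>40)
p=eyes.read_camera("side"); s=env.state(); t=s["eef_pos"]; r=s["tcp_rot"]
m=(g if col=="g" else o)(p)
u=proj(p,t)[0].astype(int); m=window(m,max(u[0]-35,0),u[1]-25,70,85)
n,l,st,_=cv2.connectedComponentsWithStats(m.astype(np.uint8)); i=1+np.argmax(st[1:,4]); m=l==i
print("mask",st[i])
B=[box(-29,29,-29,29,0,44),box(-5,5,-25,25,84,110),box(-5,5,-25,-17,44,84),box(-5,5,17,25,44,84)]
yaw=r[2]-np.pi/2
def model(q): # x,y,yaw, ax, ay, z of the underside centre
    R=Ro.from_euler("z",q[2]).as_matrix()@Ro.from_euler("xy",[q[3],q[4]]).as_matrix()
    return [b@R.T+[q[0],q[1],q[5]] for b in B]
b0=np.array([t[0]+np.sin(yaw)*ox,t[1]-np.cos(yaw)*ox,t[2]-hg])
hull=cv2.dilate(cv2.convexHull(np.argwhere(m)[:,::-1].astype(np.int32)) if 0 else m.astype(np.uint8),None)
G=gaussian_filter(m.astype(float),.8)
# compare only the block, below the fingers
def cost(q,full):
    qq=np.r_[q[0],q[1],yaw,(q[2],q[3]) if len(q)>2 else (0,0),b0[2]]
    bs=model(qq)
    S=gaussian_filter(sil(p,bs),.8)
    W=np.ones_like(S); 
    top=int(proj(p,[[q[0],q[1],b0[2]+46]])[0,1])-8
    W[:top]=0
    return ((S-G)**2*W).sum()/100+ (np.sum(np.square(q[2:]))*20 if len(q)>2 else 0)
for k in (2,):
    x0=np.r_[b0[:2],[0]*(k-2)]
    st=np.diag([4,4,.04,.04][:k]); q=minimize(cost,x0,args=(0,),method="Nelder-Mead",options=dict(initial_simplex=np.vstack([x0,x0+st]),xatol=.02,fatol=1e-4))
    print("block fit (underside centre, z %.0f)"%b0[2],q.x.round(2),round(q.fun,3))
R=Ro.from_euler("xyz",r).as_matrix()
print("tcp",t.round(1),r.round(3),"vertical pred",b0.round(1),"tilted pred",(t+R@np.array([-ox,0,hg])).round(1))
k=6;off=(u[0]-50,u[1]-30); crop(p,"rk.png",off[0],off[1],100,95,k); img=cv2.imread("pics/rk.png")
draw(p,img,model(np.r_[q.x[:2],yaw,0,0,b0[2]]),off,k); cv2.imwrite("pics/rk.png",img)
E
python3 rk.py g 88 13.6
```

```text
mask [ 331  273   42   60 1256]
block fit (underside centre, z 118) [ 559.83 -328.37] 1.737
tcp [ 558.2 -315.7  206.2] [-3.112 -0.023  1.717] vertical pred [ 560.2 -329.1  118.2] tilted pred [ 557.3 -327.5  117.9]
```

View pics/rk.png

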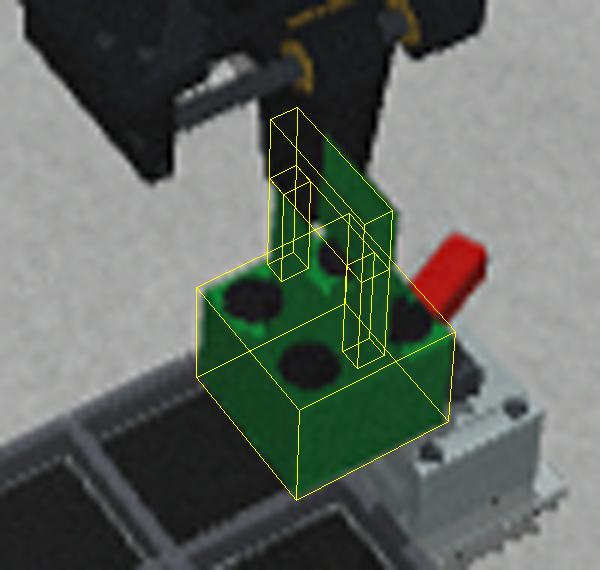

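Emit:
send_rows(plan="0 -1 12 0 0; 0 0 15 0 0; 0 0 15 0 0; 0 0 15 0 0; 0 0 10 0 0; 0 0 5 0 0; 0 0 0 0 0; 0 0 0 0 0")

```text
t: 24.7
eef_pos: [555.3, -311.4, 128.5]
tcp_rot: [-3.111, -0.024, 1.721]
ft_force: [-0.0, 0.8, 0.4]
opening: 0.098
```

```bash
python3 to.py 556.8 -315.1 122 1.719 0 0;python3 rk.py g 88 13.6
```

```text
t 24.7 pos [ 555.3 -311.4  128.5] rot [-3.1115 -0.0238  1.721 ] F [-0.   0.8  0.4] op 9.3 q [-0.61  0.61  1.59 -0.    0.98 -0.76]
d [ 1.5 -3.7 -6.5] dyaw -0.002 n 1
-3.9 0.9 6.5 0.002 0
mask [ 329  301   40   56 1137]
block fit (underside centre, z 41) [ 557.1  -324.64] 1.426
tcp [ 555.3 -311.4  128.6] [-3.112 -0.024  1.721] vertical pred [ 557.4 -324.9   40.6] tilted pred [ 554.4 -323.2   40.4]
```

View pics/rk.png

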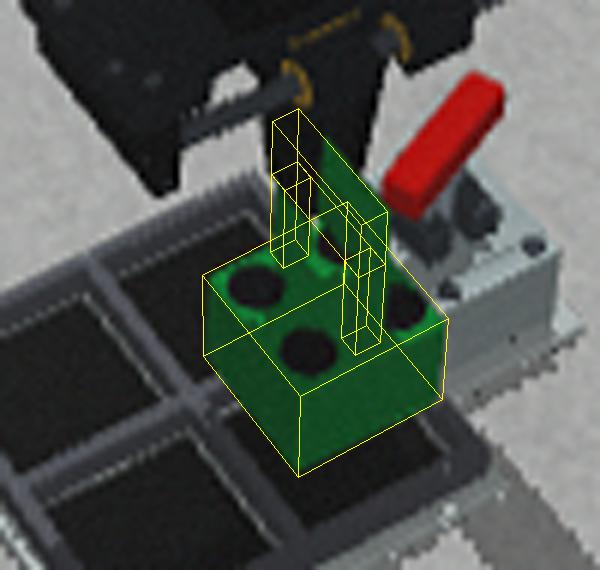

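```bash
python3 - <<'E'
s=open("to.py").read()
s=s.replace('''    tx=np.cos(y)*st[0]+np.sin(y)*st[1]; ty=np.sin(y)*st[0]-np.cos(y)*st[1]
    rows.append(f"{tx:.1f} {ty:.1f} {-st[2]:.1f}''','''    v=Ro.from_euler("xyz",[r[0],r[1],y]).as_matrix().T@st
    rows.append(f"{v[0]:.1f} {v[1]:.1f} {v[2]:.1f}''').replace("from cell","from scipy.spatial.transform import Rotation as Ro\nfrom cell")
open("to.py","w").write(s)
E
python3 to.py 556.8 -315.1 120 1.719 2 0
```

```text
t 24.75 pos [ 555.3 -311.4  128.6] rot [-3.1115 -0.0237  1.721 ] F [ 0.5 -0.3 -1.4] op 9.6 q [-0.61  0.61  1.59 -0.    0.98 -0.76]
d [ 1.5 -3.7 -8.6] dyaw -0.002 n 2
-2.0 0.6 4.3 0.001 0; -2.0 0.6 4.3 0.001 0
```

Emit:
send_rows(plan="-2 0.6 4 0 0; -2 0.6 4 0 0; 0 0 0 0 0; 0 0 0 0 0; 0 0 0 0 0")

```text
t: 25.25
eef_pos: [557.5, -315.9, 121.3]
tcp_rot: [-3.113, -0.022, 1.721]
ft_force: [-0.4, 0.1, -1.7]
opening: 0.104
```

```bash
python3 to.py 556.8 -315.1 108 1.719 2 0
```

```text
t 25.25 pos [ 557.5 -315.9  121.3] rot [-3.1134 -0.0218  1.7209] F [-0.4  0.1 -1.7] op 9.8 q [-0.62  0.62  1.59 -0.    0.97 -0.76]
d [ -0.7   0.8 -13.3] dyaw -0.002 n 2
0.3 -0.1 6.7 0.001 0; 0.3 -0.1 6.7 0.001 0
```

Emit:
send_rows(plan="0.4 -0.2 6 0 0; 0.2 -0.2 4 0 0; 0 0 3 0 0; 0 0 0 0 0; 0 0 0 0 0")

```text
t: 25.75
eef_pos: [556.4, -314.9, 107.0]
tcp_rot: [-3.113, -0.022, 1.721]
ft_force: [-0.0, 0.6, -0.8]
opening: 0.104
```

```bash
python3 to.py 556.8 -315.1 96 1.719 2 0; python3 rk.py g 88 13.6
```

```text
t 25.75 pos [ 556.4 -314.9  107. ] rot [-3.1132 -0.0221  1.721 ] F [-0.   0.6 -0.8] op 9.9 q [-0.62  0.64  1.6  -0.    0.94 -0.76]
d [  0.4  -0.2 -11. ] dyaw -0.002 n 2
-0.2 0.3 5.5 0.001 0; -0.2 0.3 5.5 0.001 0
mask [ 331  309   39   55 1111]
block fit (underside centre, z 19) [ 558.48 -328.35] 1.36
tcp [ 556.4 -314.9  107. ] [-3.113 -0.022  1.721] vertical pred [ 558.5 -328.4   19. ] tilted pred [ 555.7 -326.8   18.8]
```

View pics/rk.png

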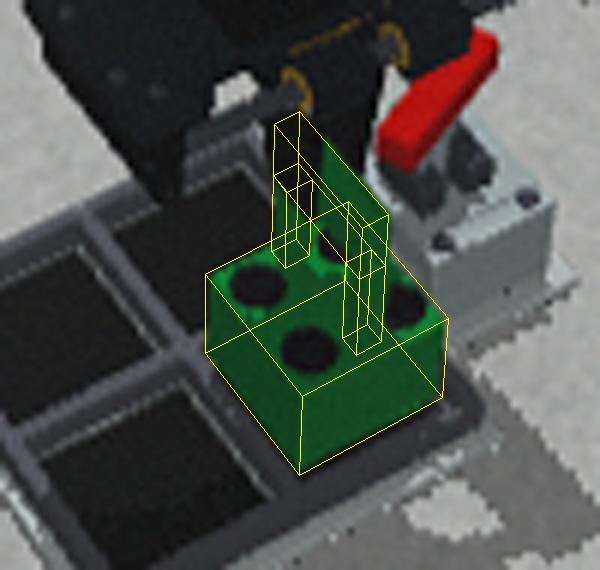

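Emit:
send_rows(plan="0 0.2 4 0 0; 0 0.2 4 0 0; 0 0 3 0 0; 0 0 2 0 0; 0 0 0 0 0; 0 0 0 0 0")

```text
t: 26.4
eef_pos: [556.7, -314.9, 97.2]
tcp_rot: [-3.115, -0.02, 1.721]
ft_force: [0.5, -0.2, -0.7]
opening: 0.103
```

Emit:
send_rows(plan="0 0 2 0 0; 0 0 2 0 0; 0 0 0 0 0")

```text
t: 26.7
eef_pos: [556.9, -315.0, 96.8]
tcp_rot: [-3.117, -0.018, 1.722]
ft_force: [0.5, 0.9, -1.1]
opening: 0.104
```

Emit:
send_rows(plan="0 0 3 0 0; 0 0 3 0 0; 0 0 0 0 0")

```text
t: 27.0
eef_pos: [557.0, -315.3, 96.9]
tcp_rot: [-3.119, -0.015, 1.722]
ft_force: [-0.5, -0.5, -1.6]
opening: 0.104
```

Emit:
send_rows(plan="0 0 5 0 0; 0 0 0 0 0; 0 0 0 0 0")

```text
t: 27.3
eef_pos: [557.5, -316.5, 94.6]
tcp_rot: [-3.122, -0.011, 1.722]
ft_force: [0.5, -0.1, -0.0]
opening: 0.1
```

```bash
python3 rk.py g 87 13.6; python3 -c "
from cell import env;print(env.state()['ft_force'])"
```

```text
mask [ 332  313   39   53 1023]
block fit (underside centre, z 8) [ 560.36 -325.98] 1.601
tcp [ 557.4 -316.5   94.5] [-3.121 -0.011  1.722] vertical pred [ 559.5 -329.9    7.5] tilted pred [ 557.6 -329.2    7.4]
[-0.12948532 -0.14781444  3.39524882]
```

View pics/rk.png

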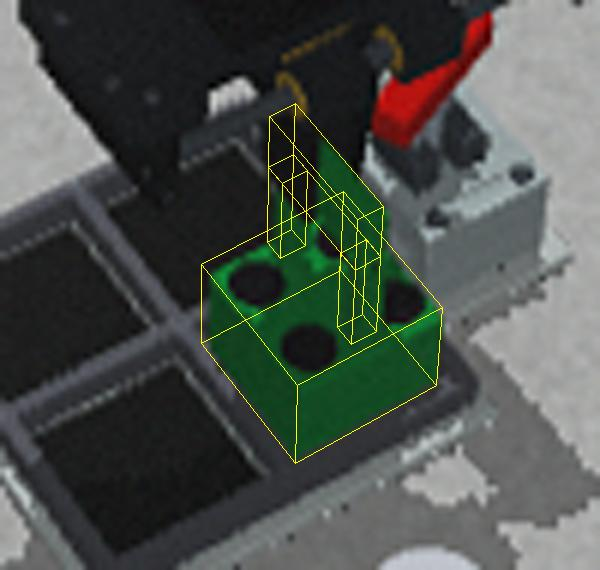

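The rack is in the bay and rests (force +3.4 N). Release and rise.

Emit:
send_rows(plan="0 0 0 0 24; 0 0 0 0 24; 0 0 0 0 24; 0 0 -10 0 24; 0 0 -20 0 24; 0 0 -35 0 24; 0 0 -40 0 24; 0 0 -25 0 24")

```text
t: 28.15
eef_pos: [559.2, -316.6, 224.8]
tcp_rot: [-3.114, -0.019, 1.722]
ft_force: [0.2, 0.1, -0.9]
opening: 0.253
```

```bash
python3 to.py 632.3 119.3 235 1.611 0 22
python3 - <<'E'
from h import *
P={n:eyes.read_camera(n) for n in("side","top")}
crop(P["side"],"s14.png",270,250,130,130,5)
for n in P: cv2.imwrite(f"pics/{n}14.png",P[n]["image"][:,:,::-1])
img=cv2.imread("pics/s14.png")
c,s=np.cos(.148),np.sin(.148)
draw(P["side"],img,[Tz(558.8,-328.6,.148,b,8) for b in RACK],(270,250),5)
cv2.imwrite("pics/s14.png",img)
E
```

```text
t 28.15 pos [ 559.2 -316.6  224.8] rot [-3.114  -0.0188  1.7221] F [ 0.2  0.1 -0.9] op 24.0 q [-0.62  0.52  1.48 -0.01  1.18 -0.76]
d [ 73.1 435.9  10.2] dyaw -0.111 n 12
35.0 11.5 -0.5 0.009 22; 35.1 11.2 -0.5 0.009 22; 35.2 10.8 -0.5 0.009 22; 35.3 10.5 -0.5 0.009 22; 35.4 10.2 -0.5 0.009 22; 35.5 9.9 -0.5 0.009 22; 35.6 9.5 -0.4 0.009 22; 35.7 9.2 -0.4 0.009 22
35.8 8.9 -0.4 0.009 22; 35.8 8.5 -0.4 0.009 22; 35.9 8.2 -0.4 0.009 22; 36.0 7.9 -0.4 0.009 22
```

View pics/s14.png

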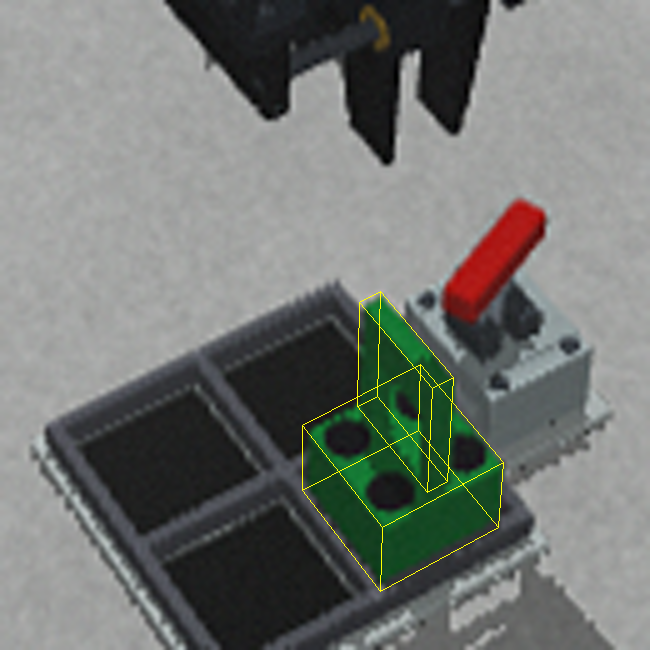

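Emit:
send_rows(plan="25 4 -3 0.009 22; 36 8 -3 0.009 22; 40 9 -3 0.009 22; 40 9 0 0.009 22; 40 9 0 0.009 22; 40 9 0 0.009 22; 40 9 0 0.009 22; 40 9 0 0.009 22")

```text
t: 29.05
eef_pos: [589.3, -4.1, 235.6]
tcp_rot: [-3.112, -0.015, 1.639]
ft_force: [0.9, 0.1, -0.0]
opening: 0.234
```

```bash
python3 to.py 632.3 118 228 1.611 0 22
```

```text
t 29.05 pos [589.3  -4.1 235.6] rot [-3.1123 -0.0148  1.6395] F [ 0.9  0.1 -0. ] op 22.2 q [-0.12  0.43  1.6   0.01  1.14 -0.2 ]
d [ 43.  122.1  -7.6] dyaw -0.028 n 4
29.7 12.9 2.0 0.007 22; 29.8 12.7 2.0 0.007 22; 29.9 12.5 2.0 0.007 22; 30.0 12.2 2.0 0.007 22
```

Emit:
send_rows(plan="28 13 2 0.007 22; 28 13 2 0.007 22; 28 12 2 0.007 22; 14 6 0 0.004 22; 0 0 0 0 22; 0 0 0 0 22")

```text
t: 29.65
eef_pos: [626.1, 105.1, 227.0]
tcp_rot: [-3.107, -0.014, 1.619]
ft_force: [0.1, -0.9, 0.2]
opening: 0.231
```

```bash
python3 to.py 632.3 118 215 1.611 2 22
```

```text
t 29.65 pos [626.1 105.1 227. ] rot [-3.1072 -0.0143  1.6194] F [ 0.1 -0.9  0.2] op 22.0 q [0.06 0.51 1.49 0.02 1.17 0.  ]
d [  6.2  12.9 -12. ] dyaw -0.008 n 2
6.2 3.6 6.0 0.004 22; 6.2 3.6 6.0 0.004 22
```

Emit:
send_rows(plan="6 4 3 0.004 22; 6 4 3 0.004 22; 0 0 0 0 22; 0 0 0 0 22")

```text
t: 30.05
eef_pos: [633.6, 115.0, 220.6]
tcp_rot: [-3.107, -0.014, 1.607]
ft_force: [0.3, -0.5, 0.3]
opening: 0.232
```

```bash
python3 to.py 632.3 118 190 1.611 4 22
```

```text
t 30.05 pos [633.6 115.  220.6] rot [-3.1068 -0.0136  1.6071] F [ 0.3 -0.5  0.3] op 22.1 q [0.07 0.53 1.48 0.02 1.17 0.03]
d [ -1.3   3.  -30.6] dyaw 0.004 n 4
0.7 -0.0 7.7 -0.001 22; 0.7 -0.0 7.7 -0.001 22; 0.7 -0.0 7.7 -0.001 22; 0.7 -0.0 7.7 -0.001 22
```

Emit:
send_rows(plan="1 0 8 0 22; 1 0 8 0 22; 1 0 8 0 22; 0 0 6 0 22; 0 0 0 0 22; 0 0 0 0 22")

```text
t: 30.65
eef_pos: [631.8, 117.9, 187.3]
tcp_rot: [-3.105, -0.013, 1.606]
ft_force: [-0.1, 0.3, 1.2]
opening: 0.231
```

```bash
python3 to.py 632.3 118 190 1.611 1 22
python3 - <<'E'
from h import *
p=eyes.read_camera("side"); crop(p,"s15.png",250,110,120,110,6)
E
```

```text
t 30.65 pos [631.8 117.9 187.3] rot [-3.1055 -0.0135  1.6064] F [-0.1  0.3  1.2] op 21.9 q [0.08 0.56 1.52 0.02 1.1  0.03]
d [0.5 0.1 2.7] dyaw 0.005 n 1
0.2 0.4 -2.7 -0.005 22
```

View pics/s15.png

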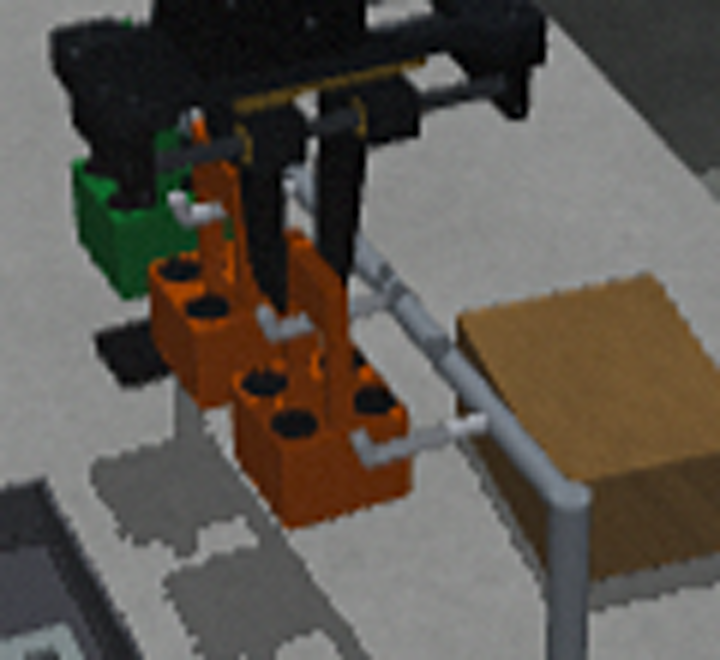

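Fingers straddle the orange plate beside the hook (crop (300,260)). Close and lift 20 mm.

Emit:
send_rows(plan="0 0 0 0 0; 0 0 0 0 0; 0 0 0 0 0; 0 0 0 0 0")

```text
t: 31.1
eef_pos: [632.1, 117.8, 188.0]
tcp_rot: [-3.107, -0.014, 1.606]
ft_force: [-0.4, 0.2, -0.8]
opening: 0.099
```

Emit:
send_rows(plan="0 0 -5 0 0; 0 0 -6 0 0; 0 0 -6 0 0; 0 0 -2 0 0; 0 0 0 0 0; 0 0 0 0 0")

```text
t: 31.7
eef_pos: [632.9, 117.6, 209.3]
tcp_rot: [-3.107, -0.014, 1.606]
ft_force: [0.0, -0.4, -1.1]
opening: 0.104
```

Emit:
send_rows(plan="0 -8 0 0 0; 0 -12 0 0 0; 0 -15 0 0 0; 0 -15 0 0 0; 0 -15 0 0 0; 0 -10 0 0 0; 0 0 -3 0 0; 0 0 -3 0 0")

```text
t: 32.5
eef_pos: [551.9, 114.6, 216.7]
tcp_rot: [-3.104, -0.013, 1.606]
ft_force: [-0.0, -0.3, -1.4]
opening: 0.101
```

```bash
python3 to.py 487.5 -325.5 225 1.719 0 0
python3 - <<'E'
from h import *
p=eyes.read_camera("side"); crop(p,"s16.png",230,110,140,120,5)
E
```

```text
t 32.5 pos [551.9 114.6 216.7] rot [-3.104  -0.0134  1.6065] F [-0.  -0.3 -1.4] op 9.6 q [0.08 0.42 1.69 0.02 1.08 0.04]
d [ -64.4 -440.1    8.3] dyaw 0.113 n 12
-36.4 -6.7 -0.9 -0.009 0; -36.4 -7.0 -0.9 -0.009 0; -36.3 -7.4 -0.9 -0.009 0; -36.2 -7.7 -0.9 -0.009 0; -36.2 -8.1 -0.9 -0.009 0; -36.1 -8.4 -0.9 -0.009 0; -36.0 -8.7 -0.8 -0.009 0; -35.9 -9.1 -0.8 -0.009 0
-35.8 -9.4 -0.8 -0.009 0; -35.8 -9.8 -0.8 -0.009 0; -35.7 -10.1 -0.8 -0.009 0; -35.6 -10.4 -0.8 -0.009 0
```

View pics/s16.png

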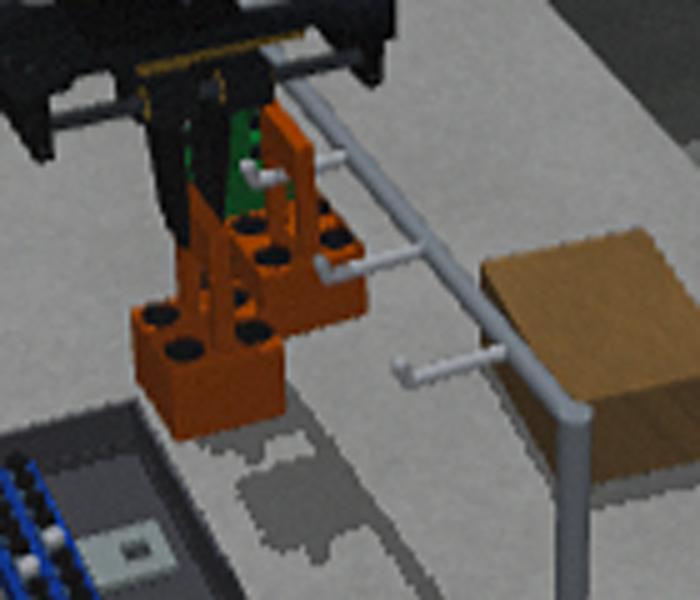

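Emit:
send_rows(plan="-25 -5 -1 -0.009 0; -36 -7 -1 -0.009 0; -38 -8 -1 -0.009 0; -38 -9 -1 -0.009 0; -38 -10 -1 -0.009 0; -38 -11 0 -0.009 0; -38 -11 0 -0.009 0; -38 -11 0 -0.009 0")

```text
t: 33.35
eef_pos: [504.9, -186.8, 221.2]
tcp_rot: [-3.111, -0.015, 1.688]
ft_force: [0.3, -0.3, -1.3]
opening: 0.108
```

```bash
python3 to.py 487.5 -325.6 222 1.719 0 0
```

```text
t 33.35 pos [ 504.9 -186.8  221.2] rot [-3.1106 -0.0154  1.6882] F [ 0.3 -0.3 -1.3] op 10.2 q [-0.47  0.37  1.74 -0.01  1.06 -0.59]
d [ -17.4 -138.8    0.8] dyaw 0.031 n 4
-33.9 -8.4 -0.4 -0.008 0; -33.9 -8.7 -0.4 -0.008 0; -33.8 -8.9 -0.4 -0.008 0; -33.7 -9.2 -0.4 -0.008 0
```

Emit:
send_rows(plan="-32 -8 0 -0.008 0; -32 -9 0 -0.008 0; -28 -9 0 -0.008 0; -15 -6 0 0 0; 0 0 0 0 0; 0 0 0 0 0")

```text
t: 33.95
eef_pos: [486.5, -307.6, 220.1]
tcp_rot: [-3.112, -0.015, 1.707]
ft_force: [0.2, 0.1, -0.1]
opening: 0.099
```

```bash
python3 to.py 487.5 -325.6 175 1.719 4 0
```

```text
t 33.95 pos [ 486.5 -307.6  220.1] rot [-3.112  -0.0151  1.7067] F [ 0.2  0.1 -0.1] op 9.4 q [-0.67  0.43  1.65 -0.01  1.09 -0.8 ]
d [  1.  -18.  -45.1] dyaw 0.012 n 4
-4.7 -0.0 11.2 -0.003 0; -4.7 -0.0 11.2 -0.003 0; -4.7 -0.0 11.2 -0.003 0; -4.7 -0.1 11.2 -0.003 0
```

Emit:
send_rows(plan="-6 0 6 -0.003 0; -6 0 10 -0.003 0; -5 0 12 -0.003 0; -3 0 12 -0.003 0; 0 0 8 0 0; 0 0 0 0 0; 0 0 0 0 0")

```text
t: 34.65
eef_pos: [488.8, -324.7, 166.3]
tcp_rot: [-3.111, -0.018, 1.723]
ft_force: [-1.0, -0.3, -1.4]
opening: 0.102
```

```bash
python3 to.py 487.5 -325.6 130 1.719 4 0; python3 rk.py o 88 13.5
```

```text
t 34.65 pos [ 488.8 -324.7  166.3] rot [-3.1108 -0.0177  1.7234] F [-1.  -0.3 -1.4] op 9.7 q [-0.69  0.5   1.69 -0.01  0.99 -0.84]
d [ -1.3  -0.9 -36.3] dyaw -0.004 n 4
-0.3 -0.1 9.1 0.001 0; -0.3 -0.1 9.1 0.001 0; -0.3 -0.1 9.1 0.001 0; -0.3 -0.1 9.1 0.001 0
mask [ 300  302   42   61 1257]
block fit (underside centre, z 78) [ 490.59 -337.78] 1.488
tcp [ 488.8 -324.7  166.4] [-3.111 -0.018  1.723] vertical pred [ 490.9 -338.    78.4] tilted pred [ 488.  -336.9   78.2]
```

View pics/rk.png

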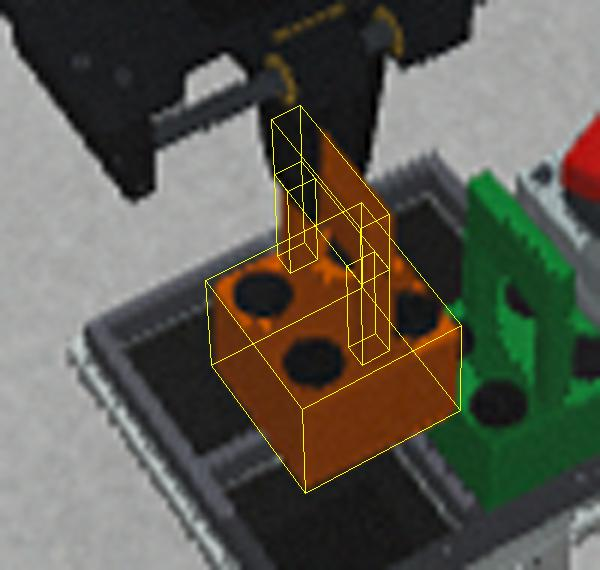

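Emit:
send_rows(plan="-0.4 -0.3 8 0.001 0; -0.3 -0.3 12 0.001 0; -0.3 -0.2 12 0 0; -0.3 0 8 0 0; 0 0 2 0 0; 0 0 0 0 0; 0 0 0 0 0")

```text
t: 35.4
eef_pos: [486.8, -325.6, 121.0]
tcp_rot: [-3.111, -0.017, 1.721]
ft_force: [-0.1, -0.5, -1.8]
opening: 0.103
```

```bash
python3 to.py 487.5 -325.6 107 1.719 3 0
```

```text
t 35.4 pos [ 486.8 -325.6  121. ] rot [-3.1112 -0.0172  1.7214] F [-0.1 -0.5 -1.8] op 9.7 q [-0.7   0.56  1.73 -0.01  0.89 -0.84]
d [  0.7  -0.  -14. ] dyaw -0.002 n 3
-0.1 0.4 4.7 0.001 0; -0.1 0.4 4.7 0.001 0; -0.1 0.4 4.7 0.001 0
```

Emit:
send_rows(plan="-0.1 0.4 5 0.001 0; -0.1 0.4 5 0 0; 0 0.3 4 0 0; 0 0 0 0 0; 0 0 0 0 0")

```text
t: 35.9
eef_pos: [487.9, -325.6, 106.5]
tcp_rot: [-3.112, -0.016, 1.72]
ft_force: [0.6, 0.2, -1.5]
opening: 0.106
```

```bash
python3 to.py 487.5 -325.6 94 1.719 3 0; python3 rk.py o 88 13.5
```

```text
t 35.9 pos [ 487.9 -325.6  106.5] rot [-3.1123 -0.016   1.7204] F [ 0.6  0.2 -1.5] op 10.1 q [-0.7   0.58  1.74 -0.01  0.86 -0.84]
d [ -0.4   0.  -12.5] dyaw -0.001 n 3
-0.0 0.0 4.2 0.000 0; -0.0 0.0 4.2 0.000 0; -0.0 0.0 4.2 0.000 0
mask [ 301  323   40   58 1160]
block fit (underside centre, z 19) [ 489.52 -339.55] 1.381
tcp [ 487.8 -325.6  106.5] [-3.112 -0.016  1.72 ] vertical pred [ 489.9 -339.    18.5] tilted pred [ 487.1 -337.9   18.4]
```

View pics/rk.png

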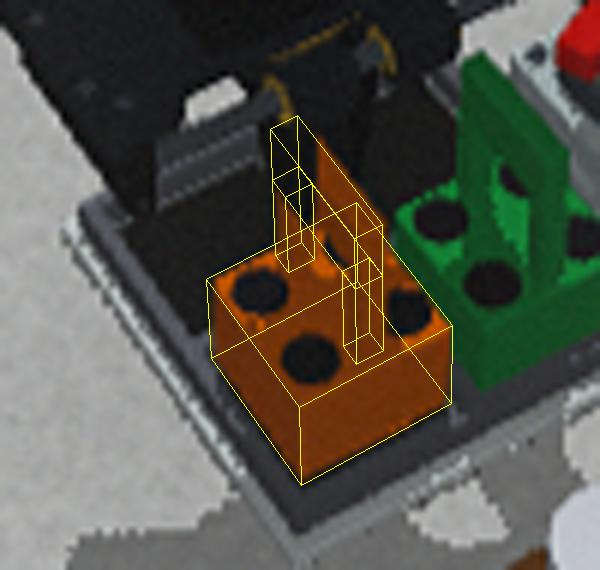

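Entering the bay without resistance. Lower to the floor.

Emit:
send_rows(plan="0 0 4 0 0; 0 0 4 0 0; 0 0 4 0 0; 0 0 2 0 0; 0 0 0 0 0; 0 0 0 0 0")

```text
t: 36.55
eef_pos: [487.8, -326.3, 96.5]
tcp_rot: [-3.115, -0.012, 1.721]
ft_force: [-1.1, 0.2, -1.9]
opening: 0.103
```

Emit:
send_rows(plan="0 0 4 0 0; 0 0 0 0 0; 0 0 0 0 0")

```text
t: 36.85
eef_pos: [488.1, -327.3, 95.0]
tcp_rot: [-3.117, -0.009, 1.721]
ft_force: [0.4, 0.7, -1.8]
opening: 0.104
```

Emit:
send_rows(plan="0 0 4 0 0; 0 0 0 0 0; 0 0 0 0 0")

```text
t: 37.15
eef_pos: [488.3, -328.2, 93.3]
tcp_rot: [-3.118, -0.006, 1.721]
ft_force: [0.2, -1.1, -2.1]
opening: 0.103
```

Emit:
send_rows(plan="0 0 0 0 24; 0 0 0 0 24; 0 0 0 0 24; 0 0 -10 0 24; 0 0 -20 0 24; 0 0 -35 0 24; 0 0 -40 0 24; 0 0 -25 0 24")

```text
t: 37.95
eef_pos: [490.6, -327.4, 224.6]
tcp_rot: [-3.112, -0.013, 1.721]
ft_force: [1.6, 0.2, 0.3]
opening: 0.254
```

```bash
python3 to.py 629.1 210.5 232 1.611 0 22
cat > seat.py <<'E'
from h import *
P={n:eyes.read_camera(n) for n in("side","top")}
crop(P["side"],"seat.png",265,250,135,130,5)
for n in P: cv2.imwrite(f"pics/{n}_last.png",P[n]["image"][:,:,::-1])
img=cv2.imread("pics/seat.png")
for x,y in((489.5,-339),(479.2,-269.8),(558.8,-328.6),(548.4,-259.4)): draw(P["side"],img,[Tz(x,y,.148,b,8) for b in RACK],(265,250),5)
cv2.imwrite("pics/seat.png",img)
E
python3 seat.py
```

```text
t 37.95 pos [ 490.6 -327.4  224.6] rot [-3.1117 -0.0132  1.7214] F [1.6 0.2 0.3] op 24.2 q [-0.69  0.44  1.61 -0.02  1.11 -0.84]
d [138.5 537.9   7.4] dyaw -0.11 n 14
36.5 15.5 -0.5 0.008 22; 36.6 15.3 -0.5 0.008 22; 36.7 15.0 -0.5 0.008 22; 36.9 14.7 -0.5 0.008 22; 37.0 14.4 -0.5 0.008 22; 37.1 14.1 -0.5 0.008 22; 37.2 13.8 -0.4 0.008 22; 37.3 13.5 -0.4 0.008 22
37.4 13.2 -0.4 0.008 22; 37.5 12.9 -0.4 0.008 22; 37.6 12.6 -0.4 0.008 22; 37.7 12.3 -0.4 0.008 22; 37.8 12.0 -0.4 0.008 22; 37.9 11.7 -0.4 0.008 22
```

View pics/seat.png

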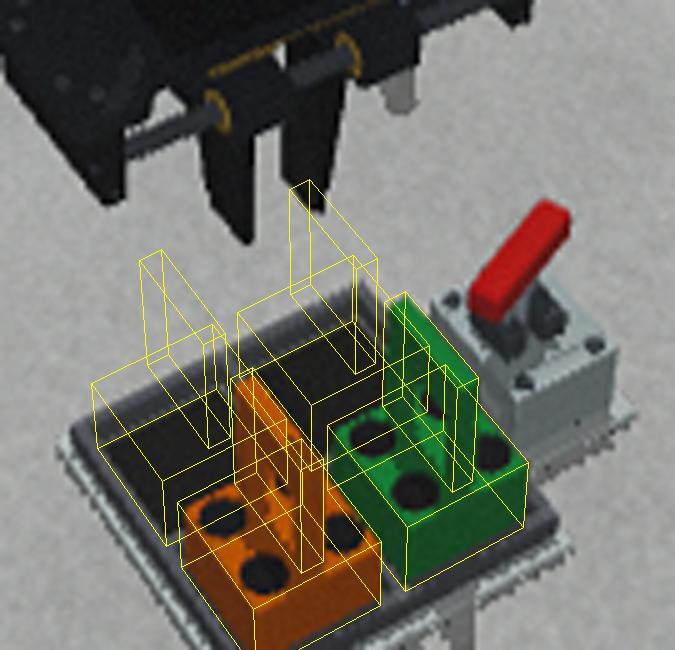

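Both racks sit on their predicted seats. Next: rack B at the third hook.

Emit:
send_rows(plan="25 8 -3 0.008 22; 36 13 -2 0.008 22; 42 15 0 0.008 22; 42 15 0 0.008 22; 42 15 0 0.008 22; 42 15 0 0.008 22; 42 14 0 0.008 22; 42 14 0 0.008 22")

```text
t: 38.85
eef_pos: [562.2, 2.9, 228.6]
tcp_rot: [-3.111, -0.009, 1.646]
ft_force: [0.6, -0.1, 0.2]
opening: 0.232
```

```bash
python3 to.py 629.1 210.5 232 1.611 0 22
```

```text
t 38.85 pos [562.2   2.9 228.6] rot [-3.111  -0.0086  1.6463] F [ 0.6 -0.1  0.2] op 22.1 q [-0.11  0.4   1.68  0.    1.1  -0.19]
d [ 66.9 207.6   3.4] dyaw -0.035 n 6
33.7 13.7 -0.7 0.006 22; 33.7 13.5 -0.7 0.006 22; 33.8 13.3 -0.7 0.006 22; 33.9 13.1 -0.7 0.006 22; 34.0 12.9 -0.7 0.006 22; 34.1 12.7 -0.7 0.006 22
```

Emit:
send_rows(plan="34 12 -1 0.006 22; 34 12 -1 0.006 22; 34 12 -1 0.006 22; 34 12 0 0.006 22; 32 12 0 0.006 22; 18 8 0 0.004 22; 0 0 0 0 22; 0 0 0 0 22")

```text
t: 39.65
eef_pos: [617.1, 206.7, 226.4]
tcp_rot: [-3.103, -0.007, 1.618]
ft_force: [0.2, 0.9, -0.8]
opening: 0.231
```

```bash
python3 to.py 629.1 210.5 222 1.611 2 22
```

```text
t 39.65 pos [617.1 206.7 226.4] rot [-3.1032 -0.0073  1.6176] F [ 0.2  0.9 -0.8] op 22.0 q [0.22 0.53 1.45 0.01 1.19 0.16]
d [12.   3.8 -4.4] dyaw -0.007 n 2
1.6 6.2 2.0 0.003 22; 1.6 6.2 2.0 0.003 22
```

Emit:
send_rows(plan="2 6 2 0.003 22; 2 6 2 0.003 22; 0 0 0 0 22; 0 0 0 0 22")

```text
t: 40.05
eef_pos: [629.5, 208.4, 221.4]
tcp_rot: [-3.102, -0.007, 1.608]
ft_force: [-0.1, -0.3, 0.1]
opening: 0.229
```

```bash
python3 to.py 629.1 210.5 190 1.611 4 22
```

```text
t 40.05 pos [629.5 208.4 221.4] rot [-3.1022 -0.0066  1.6081] F [-0.1 -0.3  0.1] op 21.8 q [0.21 0.56 1.42 0.01 1.2  0.17]
d [ -0.4   2.1 -31.4] dyaw 0.003 n 4
0.5 0.2 7.8 -0.001 22; 0.5 0.2 7.8 -0.001 22; 0.5 0.2 7.8 -0.001 22; 0.5 0.2 7.8 -0.001 22
```

Emit:
send_rows(plan="0.6 0.2 8 0 22; 0.6 0.2 8 0 22; 0.6 0.2 8 0 22; 0 0 5 0 22; 0 0 0 0 22; 0 0 0 0 22")

```text
t: 40.65
eef_pos: [628.3, 209.7, 189.2]
tcp_rot: [-3.101, -0.006, 1.607]
ft_force: [-0.3, -1.3, -0.1]
opening: 0.233
```

```bash
python3 to.py 629.1 210.5 190 1.611 1 22
python3 - <<'E'
from h import *
p=eyes.read_camera("side"); crop(p,"s17.png",235,90,120,110,6)
E
```

```text
t 40.65 pos [628.3 209.7 189.2] rot [-3.1009 -0.0063  1.6073] F [-0.3 -1.3 -0.1] op 22.1 q [0.22 0.58 1.46 0.01 1.14 0.17]
d [0.8 0.8 0.8] dyaw 0.004 n 1
0.8 0.8 -0.9 -0.004 22
```

View pics/s17.png

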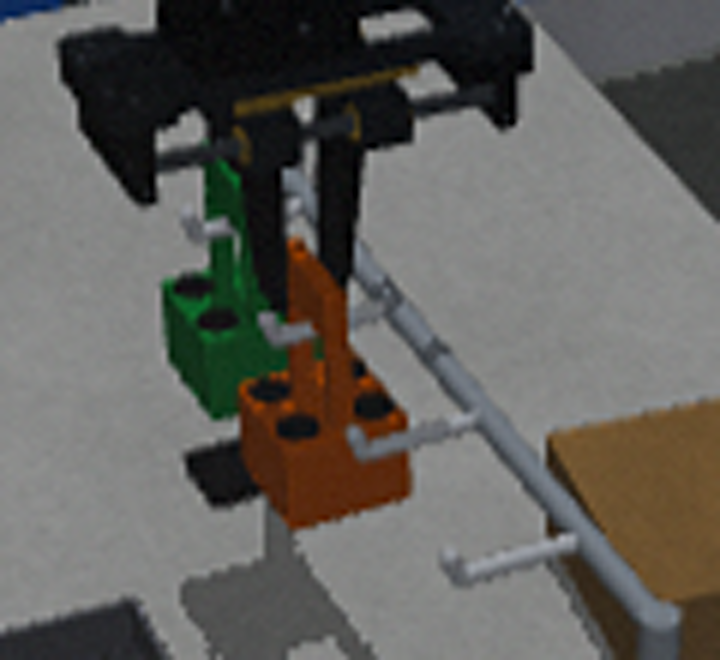

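The fingers straddle the third rack's plate (crop (300,270)), clear of its hook. Close, lift, draw out.

Emit:
send_rows(plan="0 0 0 0 0; 0 0 0 0 0; 0 0 0 0 0; 0 0 0 0 0")

```text
t: 41.1
eef_pos: [628.5, 209.8, 189.9]
tcp_rot: [-3.102, -0.007, 1.607]
ft_force: [-0.1, 0.3, -1.1]
opening: 0.101
```

Emit:
send_rows(plan="0 0 -5 0 0; 0 0 -6 0 0; 0 0 -6 0 0; 0 0 -2 0 0; 0 0 0 0 0; 0 0 0 0 0")

```text
t: 41.7
eef_pos: [629.4, 209.7, 211.2]
tcp_rot: [-3.103, -0.007, 1.607]
ft_force: [-0.6, 0.4, -1.1]
opening: 0.107
```

Emit:
send_rows(plan="0 -8 0 0 0; 0 -12 0 0 0; 0 -15 0 0 0; 0 -15 0 0 0; 0 -15 0 0 0; 0 -10 0 0 0; 0 0 -5 0 0; 0 0 -5 0 0")

```text
t: 42.5
eef_pos: [548.6, 206.4, 223.0]
tcp_rot: [-3.099, -0.006, 1.607]
ft_force: [-0.1, 0.0, -1.7]
opening: 0.104
```

```bash
python3 to.py 546.5 -246.5 230 1.719 0 0
python3 - <<'E'
from h import *
p=eyes.read_camera("side"); crop(p,"s18.png",215,90,140,120,5)
E
```

```text
t 42.5 pos [548.6 206.4 223. ] rot [-3.0991 -0.006   1.6075] F [-0.1  0.  -1.7] op 9.8 q [0.24 0.44 1.62 0.02 1.12 0.2 ]
d [  -2.1 -452.9    7. ] dyaw 0.112 n 12
-37.7 -1.6 -0.7 -0.009 0; -37.7 -1.9 -0.7 -0.009 0; -37.7 -2.3 -0.7 -0.009 0; -37.6 -2.6 -0.7 -0.009 0; -37.6 -3.0 -0.7 -0.009 0; -37.6 -3.3 -0.7 -0.009 0; -37.6 -3.7 -0.6 -0.009 0; -37.5 -4.0 -0.6 -0.009 0
-37.5 -4.4 -0.6 -0.009 0; -37.4 -4.7 -0.6 -0.009 0; -37.4 -5.1 -0.6 -0.009 0; -37.3 -5.4 -0.6 -0.009 0
```

View pics/s18.png

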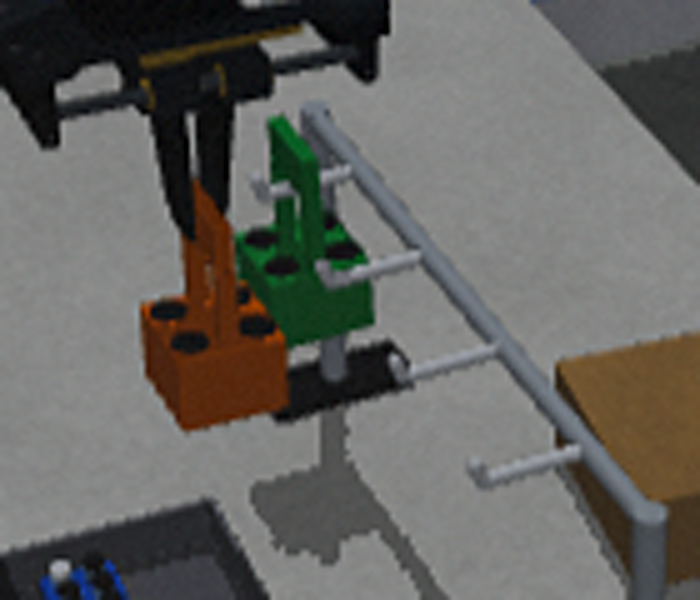

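Emit:
send_rows(plan="-25 0 -1 -0.009 0; -36 -1 -1 -0.009 0; -40 -1 -1 -0.009 0; -40 -2 0 -0.009 0; -40 -2 0 -0.009 0; -40 -2 0 -0.009 0; -40 -3 0 -0.009 0; -40 -3 0 -0.009 0")

```text
t: 43.35
eef_pos: [562.2, -102.5, 226.9]
tcp_rot: [-3.107, -0.009, 1.688]
ft_force: [1.0, -0.0, -1.4]
opening: 0.104
```

```bash
python3 to.py 546.4 -246.4 225 1.719 0 0
```

```text
t 43.35 pos [ 562.2 -102.5  226.9] rot [-3.107  -0.0091  1.6884] F [ 1.  -0.  -1.4] op 9.9 q [-0.29  0.42  1.65 -0.01  1.11 -0.41]
d [ -15.8 -143.9   -1.9] dyaw 0.031 n 4
-35.3 -8.1 0.4 -0.008 0; -35.2 -8.4 0.4 -0.008 0; -35.1 -8.7 0.5 -0.008 0; -35.1 -8.9 0.5 -0.008 0
```

Emit:
send_rows(plan="-33 -8 0 -0.008 0; -33 -9 0 -0.008 0; -30 -9 0 -0.008 0; -20 -8 0 0 0; 0 0 0 0 0; 0 0 0 0 0")

```text
t: 43.95
eef_pos: [544.4, -234.6, 227.0]
tcp_rot: [-3.109, -0.008, 1.706]
ft_force: [0.2, 0.5, -1.7]
opening: 0.103
```

```bash
python3 to.py 546.4 -246.4 175 1.719 4 0
```

```text
t 43.95 pos [ 544.4 -234.6  227. ] rot [-3.1092 -0.0081  1.7061] F [ 0.2  0.5 -1.7] op 9.8 q [-0.51  0.45  1.6  -0.01  1.12 -0.64]
d [  2.  -11.8 -52. ] dyaw 0.013 n 4
-3.1 0.5 13.0 -0.003 0; -3.1 0.5 13.0 -0.003 0; -3.1 0.5 13.0 -0.003 0; -3.1 0.5 13.0 -0.003 0
```

Emit:
send_rows(plan="-4 0.6 8 -0.003 0; -4 0.6 12 -0.003 0; -3 0.6 13 -0.003 0; -2 0.4 13 -0.003 0; 0 0 6 0 0; 0 0 0 0 0; 0 0 0 0 0")

```text
t: 44.65
eef_pos: [547.8, -244.5, 168.7]
tcp_rot: [-3.108, -0.01, 1.723]
ft_force: [0.4, -0.2, -0.4]
opening: 0.099
```

```bash
python3 to.py 546.4 -246.4 122 1.719 4 0; python3 rk.py o 89.5 13.2
```

```text
t 44.65 pos [ 547.8 -244.5  168.7] rot [-3.1077 -0.0104  1.723 ] F [ 0.4 -0.2 -0.4] op 9.4 q [-0.52  0.52  1.65 -0.02  1.01 -0.67]
d [ -1.4  -1.9 -46.7] dyaw -0.004 n 4
-0.5 -0.0 11.7 0.001 0; -0.5 -0.0 11.7 0.001 0; -0.5 -0.0 11.7 0.001 0; -0.5 -0.0 11.7 0.001 0
mask [ 313  264   38   58 1122]
block fit (underside centre, z 79) [ 549.37 -258.19] 1.406
tcp [ 547.8 -244.5  168.8] [-3.108 -0.01   1.723] vertical pred [ 549.8 -257.6   79.3] tilted pred [ 546.6 -257.1   79.2]
```

View pics/rk.png

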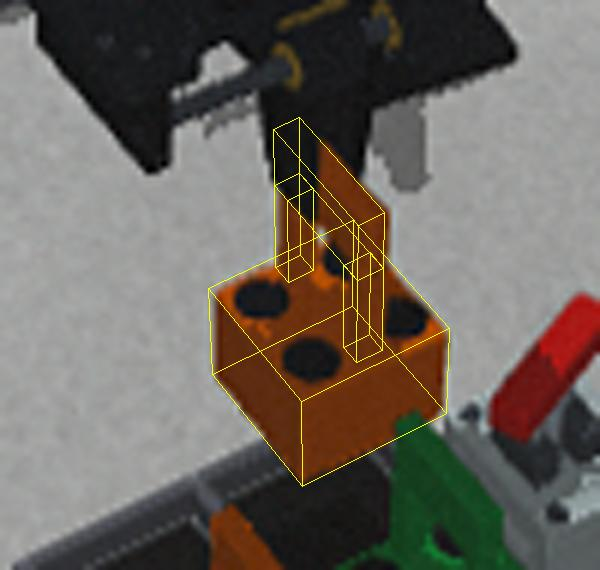

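Emit:
send_rows(plan="-0.6 -0.1 8 0.001 0; -0.6 0 12 0.001 0; -0.5 0 13 0.001 0; -0.4 0 10 0 0; 0 0 3 0 0; 0 0 0 0 0; 0 0 0 0 0")

```text
t: 45.4
eef_pos: [546.3, -246.6, 119.1]
tcp_rot: [-3.108, -0.01, 1.72]
ft_force: [0.3, 0.4, -1.8]
opening: 0.1
```

```bash
python3 to.py 546.4 -246.4 107 1.719 3 0
```

```text
t 45.4 pos [ 546.3 -246.6  119.1] rot [-3.1082 -0.0099  1.7196] F [ 0.3  0.4 -1.8] op 9.5 q [-0.53  0.57  1.7  -0.02  0.9  -0.67]
d [  0.1   0.2 -12.1] dyaw -0.001 n 3
0.0 0.2 4.0 0.000 0; 0.0 0.2 4.0 0.000 0; 0.0 0.2 4.0 0.000 0
```

Emit:
send_rows(plan="0 0.2 4 0 0; 0 0.2 4 0 0; 0 0.2 4 0 0; 0 0 0 0 0; 0 0 0 0 0")

```text
t: 45.9
eef_pos: [547.0, -246.6, 106.9]
tcp_rot: [-3.11, -0.009, 1.72]
ft_force: [1.0, -0.2, -1.6]
opening: 0.1
```

```bash
python3 to.py 546.4 -246.4 97 1.719 3 0; python3 rk.py o 89.5 13.2
```

```text
t 45.9 pos [ 547.  -246.6  106.9] rot [-3.1096 -0.0088  1.7197] F [ 1.  -0.2 -1.6] op 9.5 q [-0.53  0.59  1.71 -0.02  0.87 -0.67]
d [-0.6  0.2 -9.9] dyaw -0.001 n 3
0.1 -0.1 3.3 0.000 0; 0.1 -0.1 3.3 0.000 0; 0.1 -0.1 3.3 0.000 0
mask [ 302  286   42   67 1255]
block fit (underside centre, z 17) [ 523.22 -286.46] 3.906
tcp [ 547.  -246.6  106.9] [-3.11  -0.009  1.72 ] vertical pred [ 548.9 -259.7   17.4] tilted pred [ 546.  -259.3   17.3]
```

View pics/rk.png

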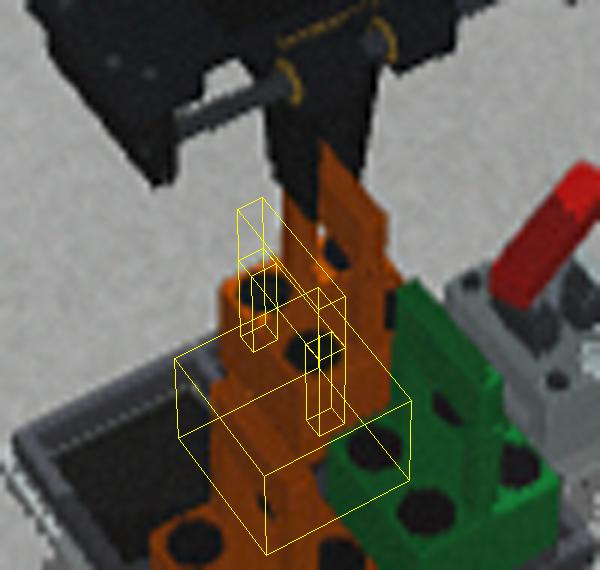

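Emit:
send_rows(plan="0 -0.2 4 0 0; 0 0 4 0 0; 0 0 3 0 0; 0 0 0 0 0; 0 0 0 0 0")

```text
t: 46.45
eef_pos: [546.9, -247.0, 99.1]
tcp_rot: [-3.112, -0.006, 1.72]
ft_force: [-0.0, -0.3, -0.0]
opening: 0.1
```

Emit:
send_rows(plan="0 0 4 0 0; 0 0 0 0 0; 0 0 4 0 0; 0 0 0 0 0; 0 0 0 0 0")

```text
t: 46.95
eef_pos: [547.6, -248.4, 96.2]
tcp_rot: [-3.116, -0.001, 1.72]
ft_force: [-0.3, 0.2, -0.2]
opening: 0.107
```

Seated (force near zero, tool 1–2 mm below nominal seat height). Release.

Emit:
send_rows(plan="0 0 0 0 24; 0 0 0 0 24; 0 0 0 0 24; 0 0 -10 0 24; 0 0 -20 0 24; 0 0 -35 0 24; 0 0 -40 0 24; 0 0 -25 0 24")

```text
t: 47.75
eef_pos: [549.8, -247.3, 227.3]
tcp_rot: [-3.109, -0.007, 1.72]
ft_force: [0.3, -0.6, -0.2]
opening: 0.252
```

```bash
python3 to.py 625.7 302 232 1.611 0 22; python3 seat.py
```

```text
t 47.75 pos [ 549.8 -247.3  227.3] rot [-3.1091 -0.0073  1.7204] F [ 0.3 -0.6 -0.2] op 24.0 q [-0.53  0.46  1.58 -0.02  1.13 -0.67]
d [ 75.9 549.3   4.7] dyaw -0.109 n 14
38.0 11.2 -0.4 0.008 22; 38.1 10.9 -0.4 0.008 22; 38.2 10.6 -0.4 0.008 22; 38.2 10.3 -0.4 0.008 22; 38.3 10.0 -0.4 0.008 22; 38.4 9.7 -0.4 0.008 22; 38.5 9.4 -0.4 0.008 22; 38.5 9.1 -0.4 0.008 22
38.6 8.8 -0.3 0.008 22; 38.7 8.5 -0.3 0.008 22; 38.7 8.2 -0.3 0.008 22; 38.8 7.9 -0.3 0.008 22; 38.9 7.6 -0.3 0.008 22; 38.9 7.3 -0.3 0.008 22
```

View pics/seat.png

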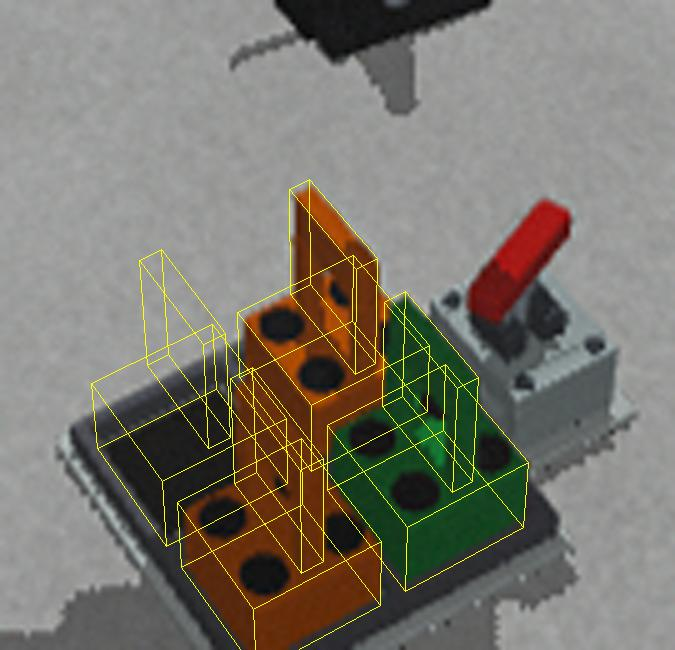

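Three racks seated as predicted. To the last one.

Emit:
send_rows(plan="25 6 -2 0.008 22; 36 9 -2 0.008 22; 42 10 0 0.008 22; 42 10 0 0.008 22; 42 10 0 0.008 22; 42 10 0 0.008 22; 42 10 0 0.008 22; 42 9 0 0.008 22")

```text
t: 48.65
eef_pos: [586.4, 78.5, 229.2]
tcp_rot: [-3.109, -0.003, 1.646]
ft_force: [1.7, -1.3, -0.7]
opening: 0.23
```

Emit:
send_rows(plan="38 6 -1 0.006 22; 38 6 -1 0.006 22; 34 6 -1 0.006 22; 30 5 0 0.006 22; 0 0 0 0 22")

```text
t: 49.15
eef_pos: [598.1, 230.7, 228.8]
tcp_rot: [-3.104, -0.002, 1.625]
ft_force: [-0.3, 0.1, -0.1]
opening: 0.23
```

```bash
python3 to.py 625.7 301.8 228 1.611 0 22
```

```text
t 49.15 pos [598.1 230.7 228.8] rot [-3.1042e+00 -1.8000e-03  1.6254e+00] F [-0.3  0.1 -0.1] op 21.9 q [0.26 0.52 1.47 0.01 1.19 0.2 ]
d [27.6 71.1 -0.8] dyaw -0.014 n 2
34.7 15.7 -0.1 0.007 22; 34.9 15.5 -0.1 0.007 22
```

Emit:
send_rows(plan="24 11 0 0.005 22; 24 11 0 0.005 22; 14 7 0 0.004 22; 0 0 0 0 22; 0 0 0 0 22")

```text
t: 49.65
eef_pos: [623.3, 293.4, 224.9]
tcp_rot: [-3.099, 0.001, 1.612]
ft_force: [-0.2, 0.0, -0.3]
opening: 0.231
```

```bash
python3 to.py 625.7 301.8 220 1.611 2 22
```

```text
t 49.65 pos [623.3 293.4 224.9] rot [-3.0992e+00  1.1000e-03  1.6117e+00] F [-0.2  0.  -0.3] op 22.0 q [0.34 0.59 1.34 0.01 1.25 0.29]
d [ 2.4  8.4 -4.9] dyaw -0.001 n 2
4.2 1.5 2.4 0.000 22; 4.2 1.5 2.4 0.000 22
```

Emit:
send_rows(plan="4 1.5 2 0 22; 4 1.5 2 0 22; 0 0 0 0 22; 0 0 0 0 22")

```text
t: 50.05
eef_pos: [625.6, 299.0, 220.5]
tcp_rot: [-3.098, 0.002, 1.609]
ft_force: [0.6, 0.5, 0.3]
opening: 0.233
```

```bash
python3 to.py 625.7 301.8 190 1.611 4 22
```

```text
t 50.05 pos [625.6 299.  220.5] rot [-3.0985e+00  1.7000e-03  1.6095e+00] F [0.6 0.5 0.3] op 22.1 q [0.35 0.6  1.33 0.01 1.25 0.3 ]
d [  0.1   2.8 -30.5] dyaw 0.002 n 4
0.7 0.4 7.6 -0.000 22; 0.7 0.4 7.6 -0.000 22; 0.7 0.4 7.6 -0.000 22; 0.7 0.4 7.6 -0.000 22
```

Emit:
send_rows(plan="0.8 0.4 8 0 22; 0.8 0.4 8 0 22; 0.8 0.4 8 0 22; 0 0.2 5 0 22; 0 0 0 0 22; 0 0 0 0 22")

```text
t: 50.65
eef_pos: [625.3, 301.0, 188.2]
tcp_rot: [-3.097, 0.002, 1.609]
ft_force: [-0.3, -0.1, -0.4]
opening: 0.227
```

```bash
python3 to.py 625.7 301.8 190 1.611 1 22
python3 - <<'E'
from h import *
p=eyes.read_camera("side"); crop(p,"s19.png",220,70,120,110,6)
E
```

```text
t 50.65 pos [625.3 301.  188.2] rot [-3.0973e+00  2.1000e-03  1.6093e+00] F [-0.3 -0.1 -0.4] op 21.5 q [0.35 0.63 1.37 0.01 1.18 0.31]
d [0.4 0.8 1.8] dyaw 0.002 n 1
0.8 0.4 -1.9 -0.002 22
```

View pics/s19.png

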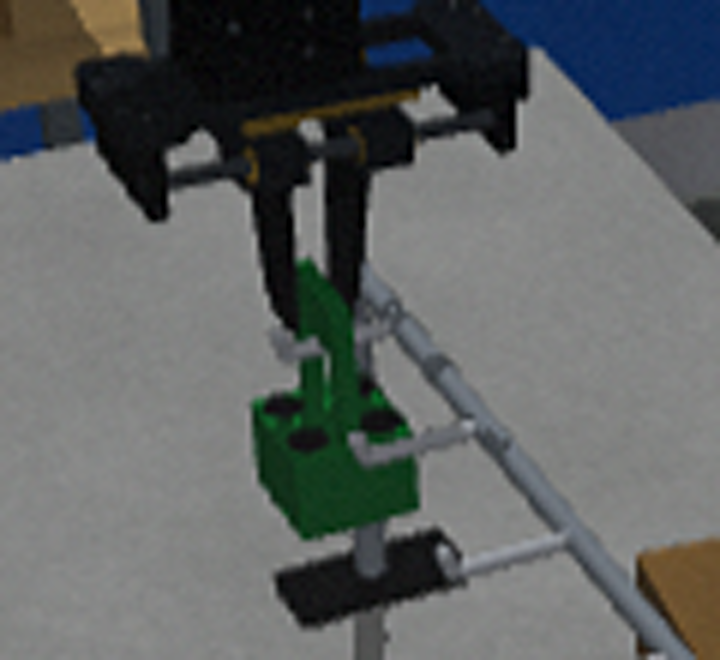

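Fingers straddle the last plate (crop (310,290)). Close, lift, draw out.

Emit:
send_rows(plan="0 0 0 0 0; 0 0 0 0 0; 0 0 0 0 0; 0 0 0 0 0")

```text
t: 51.1
eef_pos: [625.5, 301.0, 188.9]
tcp_rot: [-3.098, 0.002, 1.609]
ft_force: [-0.6, -0.9, -2.1]
opening: 0.103
```

Emit:
send_rows(plan="0 0 -5 0 0; 0 0 -6 0 0; 0 0 -6 0 0; 0 0 -2 0 0; 0 0 0 0 0; 0 0 0 0 0")

```text
t: 51.7
eef_pos: [626.4, 301.1, 210.1]
tcp_rot: [-3.099, 0.002, 1.609]
ft_force: [-1.0, 0.2, -1.5]
opening: 0.102
```

Emit:
send_rows(plan="0 -8 0 0 0; 0 -12 0 0 0; 0 -15 0 0 0; 0 -15 0 0 0; 0 -15 0 0 0; 0 -10 0 0 0; 0 0 -5 0 0; 0 0 -5 0 0")

```text
t: 52.5
eef_pos: [545.7, 297.6, 222.2]
tcp_rot: [-3.095, 0.003, 1.609]
ft_force: [0.6, -0.0, -0.9]
opening: 0.102
```

```bash
python3 to.py 477.2 -256.6 240 1.719 0 0
python3 - <<'E'
from h import *
p=eyes.read_camera("side"); crop(p,"s20.png",205,70,140,120,5)
E
```

```text
t 52.5 pos [545.7 297.6 222.2] rot [-3.0953e+00  2.7000e-03  1.6094e+00] F [ 0.6 -0.  -0.9] op 9.7 q [0.39 0.5  1.53 0.01 1.16 0.34]
d [ -68.5 -554.2   17.8] dyaw 0.11 n 14
-39.4 -6.5 -0.9 -0.008 0; -39.3 -6.8 -0.9 -0.008 0; -39.3 -7.1 -0.8 -0.008 0; -39.2 -7.4 -0.8 -0.008 0; -39.2 -7.7 -0.8 -0.008 0; -39.1 -8.0 -0.8 -0.008 0; -39.0 -8.3 -0.8 -0.008 0; -39.0 -8.6 -0.8 -0.008 0
-38.9 -8.9 -0.8 -0.008 0; -38.8 -9.2 -0.7 -0.008 0; -38.7 -9.5 -0.7 -0.008 0; -38.7 -9.8 -0.7 -0.008 0; -38.6 -10.1 -0.7 -0.008 0; -38.5 -10.4 -0.7 -0.008 0
```

View pics/s20.png

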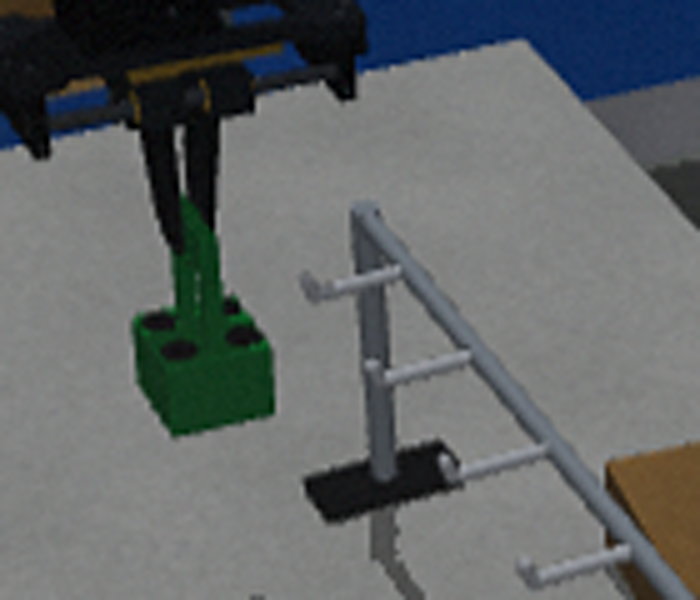

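Emit:
send_rows(plan="-25 -4 -2 -0.008 0; -38 -6 -1 -0.008 0; -42 -7 -1 -0.008 0; -42 -7 -1 -0.008 0; -42 -8 0 -0.008 0; -42 -8 0 -0.008 0; -42 -9 0 -0.008 0; -42 -9 0 -0.008 0")

```text
t: 53.35
eef_pos: [514.6, -28.2, 232.3]
tcp_rot: [-3.103, -0.001, 1.681]
ft_force: [0.9, 0.8, -0.9]
opening: 0.105
```

Emit:
send_rows(plan="-38 -9 0 -0.008 0; -38 -9 0 -0.008 0; -34 -9 0 -0.008 0; -20 -6 0 -0.006 0; 0 0 0 0 0")

```text
t: 53.85
eef_pos: [498.0, -173.9, 234.9]
tcp_rot: [-3.106, 0.001, 1.706]
ft_force: [-1.0, 0.5, 0.1]
opening: 0.106
```

```bash
python3 to.py 477.3 -257.1 225 1.719 0 0
```

```text
t 53.85 pos [ 498.  -173.9  234.9] rot [-3.1064e+00  6.0000e-04  1.7056e+00] F [-1.   0.5  0.1] op 10.1 q [-0.45  0.34  1.75 -0.02  1.08 -0.57]
d [-20.7 -83.2  -9.9] dyaw 0.013 n 3
-26.6 -10.5 3.7 -0.004 0; -26.5 -10.6 3.7 -0.004 0; -26.5 -10.7 3.7 -0.004 0
```

Emit:
send_rows(plan="-22 -9 2 -0.004 0; -26 -10 2 -0.004 0; -18 -7 2 -0.003 0; -8 -3 0 0 0; 0 0 0 0 0; 0 0 0 0 0")

```text
t: 54.45
eef_pos: [481.2, -252.2, 230.4]
tcp_rot: [-3.108, 0.0, 1.716]
ft_force: [0.1, -0.1, -1.7]
opening: 0.104
```

```bash
python3 to.py 477.3 -257.1 178 1.719 4 0
```

```text
t 54.45 pos [ 481.2 -252.2  230.4] rot [-3.1082e+00  1.0000e-04  1.7156e+00] F [ 0.1 -0.1 -1.7] op 9.9 q [-0.59  0.37  1.72 -0.03  1.07 -0.73]
d [ -3.9  -4.9 -52.4] dyaw 0.003 n 4
-1.1 -0.7 13.1 -0.001 0; -1.1 -0.7 13.1 -0.001 0; -1.1 -0.7 13.1 -0.001 0; -1.1 -0.7 13.1 -0.001 0
```

Emit:
send_rows(plan="-2 -1 8 -0.001 0; -1.2 -1 12 -0.001 0; -1.2 -0.7 13 0 0; -1 -0.5 13 0 0; 0 0 5 0 0; 0 0 0 0 0; 0 0 0 0 0")

```text
t: 55.15
eef_pos: [477.5, -254.5, 174.7]
tcp_rot: [-3.107, -0.002, 1.722]
ft_force: [0.4, -0.1, -0.9]
opening: 0.102
```

```bash
python3 to.py 477.3 -257.1 125 1.719 4 0; python3 rk.py g 88.5 12.8
```

```text
t 55.15 pos [ 477.5 -254.5  174.7] rot [-3.1073e+00 -1.6000e-03  1.7221e+00] F [ 0.4 -0.1 -0.9] op 9.6 q [-0.6   0.43  1.79 -0.03  0.94 -0.74]
d [ -0.2  -2.6 -49.7] dyaw -0.003 n 4
-0.7 0.3 12.4 0.001 0; -0.7 0.3 12.4 0.001 0; -0.7 0.3 12.4 0.001 0; -0.7 0.3 12.4 0.001 0
mask [ 282  275   39   59 1129]
block fit (underside centre, z 86) [ 479.27 -267.55] 1.596
tcp [ 477.5 -254.5  174.8] [-3.107e+00 -1.000e-03  1.722e+00] vertical pred [ 479.4 -267.2   86.3] tilted pred [ 476.4 -267.5   86.3]
```

View pics/rk.png

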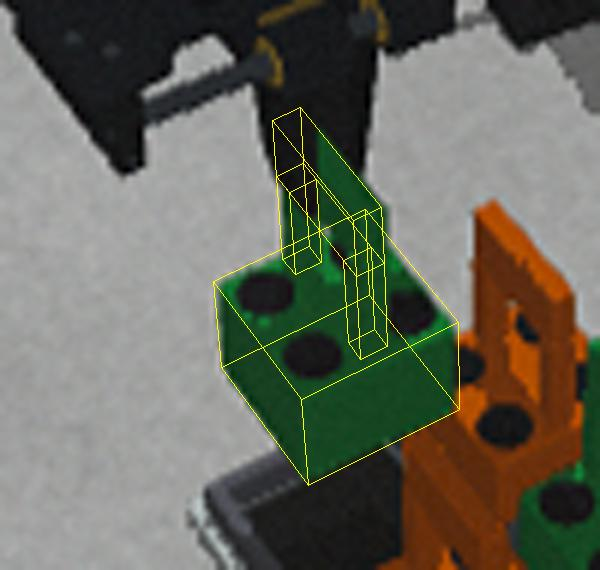

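Emit:
send_rows(plan="-0.8 0.3 8 0.001 0; -0.8 0.3 12 0.001 0; -0.8 0.3 13 0.001 0; -0.6 0.3 12 0 0; 0 0 4 0 0; 0 0 0 0 0; 0 0 0 0 0")

```text
t: 55.9
eef_pos: [477.9, -257.9, 122.3]
tcp_rot: [-3.109, -0.0, 1.719]
ft_force: [-0.0, -0.9, -1.0]
opening: 0.106
```

```bash
python3 to.py 477.3 -257.1 107 1.719 3 0; python3 rk.py g 88.5 12.8
```

```text
t 55.9 pos [ 477.9 -257.9  122.3] rot [-3.1086e+00 -3.0000e-04  1.7188e+00] F [-0.  -0.9 -1. ] op 10.1 q [-0.61  0.5   1.84 -0.03  0.82 -0.73]
d [ -0.6   0.8 -15.3] dyaw 0.0 n 3
0.3 0.0 5.1 -0.000 0; 0.3 0.0 5.1 -0.000 0; 0.3 0.0 5.1 -0.000 0
mask [284 295  33  57 905]
block fit (underside centre, z 34) [ 478.27 -269.68] 2.91
tcp [ 477.9 -257.9  122.4] [-3.109 -0.     1.719] vertical pred [ 479.8 -270.6   33.9] tilted pred [ 476.9 -271.    33.9]
```

View pics/rk.png

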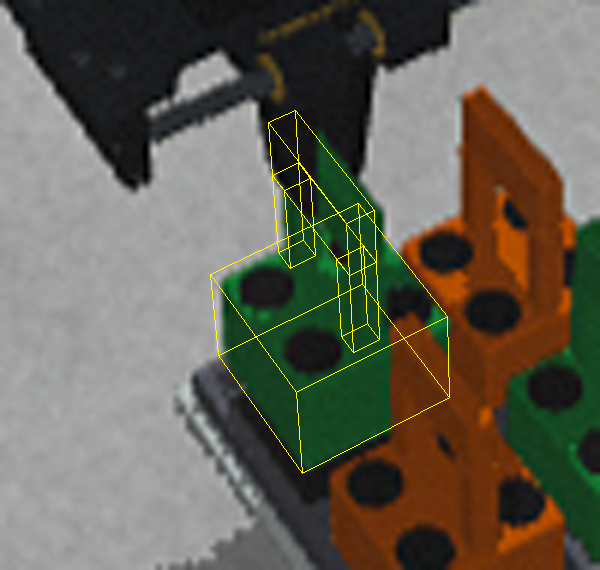

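Emit:
send_rows(plan="0.4 -0.1 5 0 0; 0.3 0 5 0 0; 0.2 0 4 0 0; 0 0 0 0 0; 0 0 0 0 0")

```text
t: 56.45
eef_pos: [477.5, -257.2, 108.1]
tcp_rot: [-3.11, 0.001, 1.719]
ft_force: [-1.1, -0.3, -0.9]
opening: 0.099
```

```bash
python3 to.py 477.3 -257.1 96.5 1.719 3 0
```

```text
t 56.45 pos [ 477.5 -257.2  108.1] rot [-3.1102e+00  1.1000e-03  1.7190e+00] F [-1.1 -0.3 -0.9] op 9.4 q [-0.6   0.52  1.86 -0.03  0.79 -0.73]
d [ -0.2   0.1 -11.6] dyaw 0.0 n 3
0.1 0.1 3.9 -0.000 0; 0.1 0.1 3.9 -0.000 0; 0.1 0.1 3.9 -0.000 0
```

Emit:
send_rows(plan="0.1 0 4 0 0; 0.1 0 4 0 0; 0.1 0 4 0 0; 0 0 0 0 0; 0 0 0 0 0")

```text
t: 56.95
eef_pos: [477.4, -257.5, 96.9]
tcp_rot: [-3.112, 0.003, 1.719]
ft_force: [0.1, -1.1, -0.9]
opening: 0.102
```

Emit:
send_rows(plan="0.1 0 4 0 0; 0 0 0 0 0; 0.1 0 4 0 0; 0 0 0 0 0; 0 0 0 0 0")

```text
t: 57.45
eef_pos: [477.9, -259.0, 94.0]
tcp_rot: [-3.115, 0.009, 1.72]
ft_force: [-0.3, -0.1, -1.2]
opening: 0.107
```

Emit:
send_rows(plan="0 0 0 0 24; 0 0 0 0 24; 0 0 0 0 24; 0 0 -10 0 24; 0 0 -20 0 24; 0 0 -35 0 24; 0 0 -40 0 24; 0 0 -30 0 24")

```text
t: 58.25
eef_pos: [480.1, -256.2, 230.6]
tcp_rot: [-3.108, 0.002, 1.72]
ft_force: [0.4, -0.3, 0.4]
opening: 0.251
```

Emit:
send_rows(plan="30 0 -15 0 24; 40 0 -10 0 24; 40 0 0 0 24; 40 0 0 0 24; 40 0 0 0 24; 40 0 0 0 24; 30 0 0 0 24; 0 0 0 0 24")

```text
t: 59.05
eef_pos: [441.4, 8.9, 265.5]
tcp_rot: [-3.122, 0.009, 1.717]
ft_force: [0.1, 0.4, -0.1]
opening: 0.253
```

```bash
python3 seat.py
```

```text
(no output)
```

View pics/seat.png

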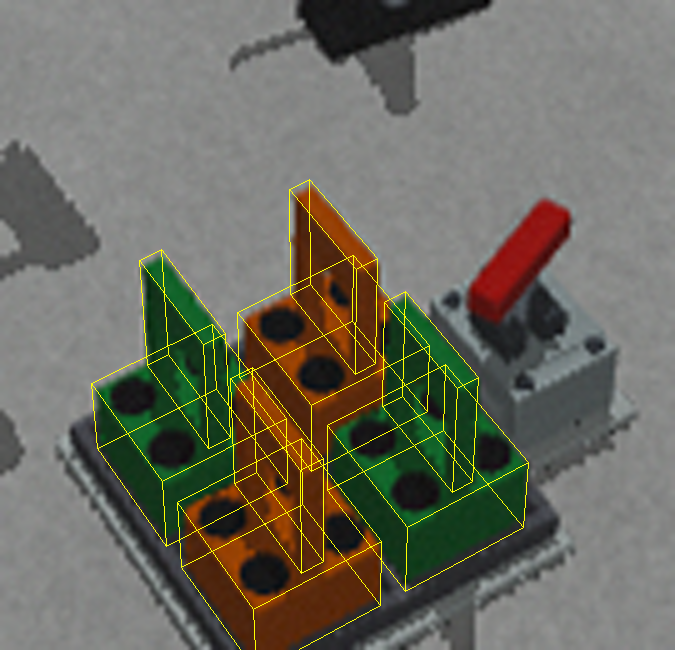

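View pics/top_last.png

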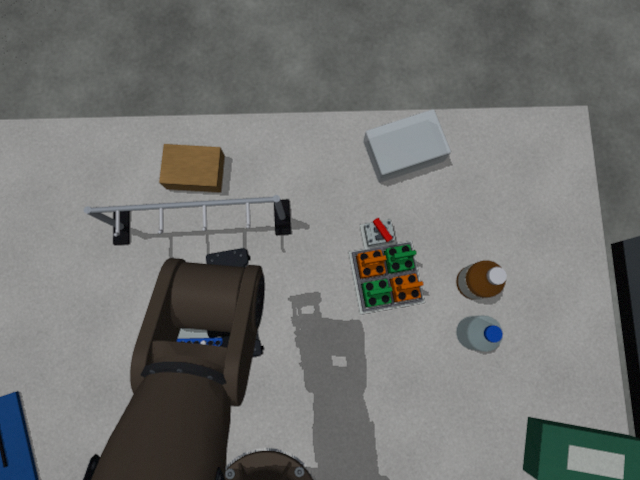

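View pics/side_last.png

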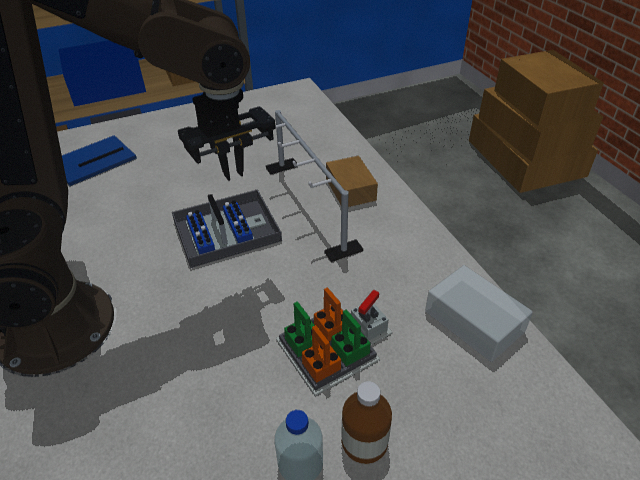

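Run:
```python
from h import *
p=eyes.read_camera("top"); crop(p,"t21.png",340,210,95,110,7)
img=cv2.imread("pics/t21.png")
for x,y in((489.5,-339),(479.2,-269.8),(558.8,-328.6),(548.4,-259.4)): draw(p,img,[Tz(x,y,.148,b,8) for b in RACK],(340,210),7)
img=cv2.resize(img,None,fx=.78,fy=.78)
cv2.imwrite("pics/t21.png",img)
```

```text
(no output)
```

View pics/t21.png

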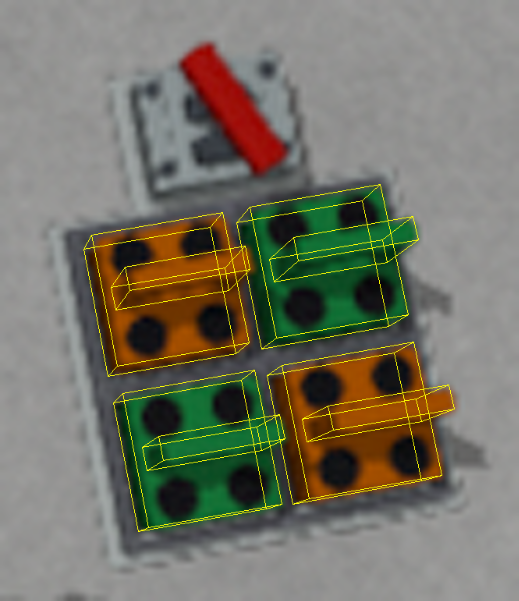

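All four racks sit within about a millimetre of the predicted seats in both views. The plunger is still turned and raised, and the carrier is flat in the tray. Handing in.

Emit:
send_rows(plan="0 0 0 0 24; 0 0 0 0 24; 0 0 0 0 24; 0 0 0 0 24; 0 0 0 0 24")

```text
t: 59.7
eef_pos: [443.0, 2.9, 265.1]
tcp_rot: [-3.121, 0.01, 1.71]
ft_force: [0.1, 0.2, 0.5]
opening: 0.252
```

Run:
```python
from cell import env,job_done
s=env.state();print(s["t"],s["eef_pos"],s["qvel"].round(3))
print(job_done())
```

```text
59.7 [443.02374461   2.93013764 265.07999794] [-0.007  0.003  0.001  0.001  0.003 -0.001]
the job is handed in; nothing more can be done
None
```

The changeover is done and handed in at 59.7 s; the hand-in gives no verdict.

- **Plunger:** I pulled it, twisted it and let it go. It stays latched, turned about −1.09 rad and raised about 11 mm by the image fit after release; the last pictures still show it turned and up.
- **Carrier:** I slid it about 70 mm out from under the lock block and laid it flat in the dark-grey tray. The last side picture shows it still lying there.
- **Racks:** All four racks are off their hooks and standing in the four bays. In the last side and top pictures each matches its predicted fully-down position to about a pixel (roughly 2–3 mm).
- **Bystanders and arm:** Both bottles and the cardboard box are where they started in the pictures. The arm was clear of everything and at rest.

**Checks that disagreed:**
- The carrier reached the tray floor about 8 mm lower than I had computed from its grip height. I did not find out why.
- The force reading was too noisy to confirm contact on some racks, so I judged their seating by tool height and pictures.
- One image fit for the rack in bay 3 ran together with its neighbour, so I ignored it.

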